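# Uncouple a trailer hitch on its bench stand and hold the tongue up

## Robot

A 7-joint arm with a two-finger parallel gripper is mounted at the origin on a cart in front of the work surface, level with it; the furniture and walls round the work are solid. World frame = base frame: x ahead of the robot, y to its left, z up, the work surface at z = 0. Lengths are in m, angles in rad, forces in N, time in s.
With the tool pointing down it reaches from about 0.425 to 0.925 m from the base axis. Payload 6.8 kg.
Tool frame: the origin (TCP) lies at the very end of the fingers, on their centre line; the grasp point (between the pads) lies 19 mm behind it; y points along the fingers, x is the direction in which the jaws open and shut, and the axes are right-handed (so a half turn about y gives the same grasp; the last joint's range is limited). The gripper opens to 85 mm and grips with 20 to 120 N. Pads are 22 mm wide; open, the fingers measure 114 mm over their backs; the gripper's body (76 mm by 85 mm) begins 54 mm behind the grasp point. The pads swing forward as they close: fully open they stand 13 mm farther back than shut.
Start: joints at [1.096, 0.477, 0.022, 1.555, -0.011, 1.109, -0.083], TCP at [0.242, -0.63, 0.231] pointing down, gripper open.
Joint ranges: [-2.96, 2.96], [-0.34, 2.1], [-1.41, 1.46], [0.24, 2.44], [-1.37, 4.51], [0.17, 1.92], [-2.96, 2.96]. Speed limits (rad/s): [2.39, 2.39, 3.14, 3.14, 3.14, 3.14, 3.14].

## Interface

Orientations are given as a rotation vector (axis times angle).
In Python, from bench import r, imaging gives the robot as it stands.
- The arm moves only by the shell command python3 -m jog 'ROWS' [FORCE]. ROWS is text: rows parted by semicolons, each of 7 numbers parted by spaces: the turn, a rotation vector about the tool's x, y, z in degrees, then the shift along the tool's x, y, z in mm, then the opening, from 0 (shut) to 1 (fully open). A call has exactly 5 rows; each row shifts and turns the commanded pose from where the row before left it, along the tool's axes as they then stand; what a row does not reach is not made up. A row lasts 1/12 s, in which the tool goes at most 41.7 mm and 7.16 degrees, less where a joint would pass 70% of its speed; a pose out of reach is approached as far as the arm can. A call with a gripper value outside its range is refused whole. The fingers move at their own pace and stop on an object; FORCE is the grip in N (left out, the last holds). Time passes only in rows, so rows that do not move let the fingers close, or fill a call up. It gives the time, the measured TCP pose, the force and the opening at its end, in the units of the state.
- r.get_obs(): the state, without advancing time (a new reading comes with each control period).
- imaging.grab_frame(name): name is "scene" or "top" or "wrist"; returns a dict with "color" (384x512x3 uint8, red, green, blue), "z_map" (384x512 float32, m along the optical axis (not along the pixel's ray), 0 where there is no reading), "fx", "fy", "cx", "cy" (pixels), "world_to_cam" (4x4, takes a point from world to camera coordinates); the wrist camera has in their place "hand_eye" (4x4, takes a point from camera to tool coordinates, whose origin is the TCP and whose axes are the tool frame's). Camera axes: x right, y up, looking along -z (the intrinsics and any distortion apply to the point x, -y, -z); pixel columns grow to the right and rows downward; lengths in m; the calibration is good to about 2 mm. A picture is of the moment at which its call begins: read the wrist's pose just before it.
- r.hand_in(): hands the job in, once; it reports no verdict.
The state is a dict: "clock": time; "joints": joint angles; "qvel": joint speeds; "tau": joint torques, N m; "tcp_pos": TCP position; "orientation": TCP orientation; "contact_force": force on the tool from outside, world axes, zero at the start; "moment": the same for the moment, N m; "grip_width": finger opening in m.
Only numpy, scipy, OpenCV 4.12 (cv2) and the standard library are available. Lean on these libraries where they do the work, as an engineer would, in place of code of your own. Each camera call takes 0.05 s, during which the arm holds its last target.

## Task

Uncouple the small trailer hitch on its bench stand: draw the locking pin out of the latch and park it upright in the free hole of the narrow pin rack, fully down on its collar. Then pull the latch paddle sideways, away from the coupler, against its spring, and with the latch held open lift the tongue off the ball until there is about 4 cm of daylight between the top of the ball and the coupler's lower rim. Finish while still holding it raised and still, and leave the other things on the bench where they are.

Things in the scene. Friction and masses are not known exactly. Their poses are not given: they have to be found in the camera images.
- hitch_stand: fixed stand: plywood board 110 x 360 x 15 mm with a steel tow ball (32 mm, centre 84 mm above the bench) and, 225 mm away along its own +y, an upright clevis. Origin on the bench right under the ball; +y runs along board and tongue from ball to clevis; -x points sideways to where the latch sticks out (roughly at the robot); z up
- tongue: grey 28 mm square tube (0.65 kg) along the board, ending in a round steel coupler head (51 mm wide, top at 108 mm) over the ball. The other end is hinged in the clevis: the head swings up, to 0.75 rad, and falls back if let go. Origin on the hinge bolt, 225 mm from the ball's axis, 94 mm above the bench; it turns about the stand's -x axis only. Latch and guide ride on it
- coupler_mouth (a point): the centre of the coupler head's round lower rim; with the tongue down it lies 63 mm above the bench on the ball's axis, 37 mm below the top of the ball
- ball_top (a point): the top of the tow ball, 100 mm above the bench; axes as the stand's. Solid flat shoulder under the ball: the latch bolt lies 2 mm under it, so the tongue cannot be lifted while the latch is shut
- latch (a joint): how far the spring latch is drawn out sideways along the stand's -x, in m: 0 shut, 0.016 at its stop. It frees the ball from about 0.008 on and springs shut when let go; the pull grows from 4 N to 10 N. With the locking pin in, it moves only about 4 mm
- latch_paddle (a point): grip centre of the latch's upright black paddle: shut, it lies 88 mm out (stand -x) from the ball's axis, 122 mm above the bench. Paddle 13 mm thick along the pull, 24 mm along the tongue, top at 136 mm; above 108 mm nothing stands near it but the locking pin's knob. It moves with latch and tongue and serves both to pull the latch and to lift the tongue
- latch_pin: loose locking pin, 60 g: shank 8 mm thick, 34 mm long, tip tapered; 21 mm collar; round bare-metal knob 22 mm thick, 25 to 51 mm above the origin. Origin at the centre of the collar's underside, z up to the knob. Starts upright in the latch guide's 11 mm hole, 46 mm out (stand -x) from the ball, origin 83 mm up. The paddle is 42 mm further out: grip the knob with the fingers apart along the tongue
- pin_rack: the fixed pin rack: a narrow steel rail, 26 mm wide and 124 mm long, its top 70 mm above the bench, on two legs. Origin on the bench under its middle; y along the rail. Two 12.5 mm through holes at y = +32 and -32 mm; a fixed spare pin of the same kind stands in the -y one
- free_hole (a point): the mouth of the rack's free hole, on the rail's top face, 64 mm from the spare pin's axis; the rail is 8 mm thick and open below; a parked pin's collar rests on the rail, its origin at this point
- tape_roll: bystander: roll of masking tape, lying flat, 108 mm wide, 30 mm high
- marker: bystander: red and white marker, 135 mm, lying
- spring_clamp: bystander: small red-handled spring clamp lying flat, 107 mm long, 20 mm high
- flat_brush: bystander: flat paint brush, 198 mm long, lying flat
- sanding_block: bystander: MDF sanding block, 60 x 99 x 23 mm
- black_pot: bystander: small black mixing pot, 81 mm wide, 55 mm high
- pencil: bystander: pencil, 142 mm, lying
- block_a: bystander: MDF block wrapped in masking tape, 31 x 29 x 82 mm, standing on end behind the stand
- block_b: bystander: the same kind of block, standing on end
- block_c: bystander: the same kind of block, lying on its side
Not all that is in view belongs to the job. Several things have the shape of the pin_rack; the one meant has the colours described above.

How it is judged:
By the outcome, as a careful person would: the job done as asked, in the order asked, and still so for the second after the job is handed in, while the arm keeps its last pose, push and grip.
It also fails if it takes over 51 s, if anything falls off the work surface, if the arm or the gripper's body presses on something with over 40 N, if the wrist force passes 120 N, or if a joint passes its speed limit or range.

## Working session

There is one attempt and no reset: what is moved stays moved. The work goes in short steps, Python scripts to look and compute and a shell command to move; the robot and the scene stay as the last step left them, time stands still between calls to the robot, and variables do not carry over. Pictures are saved under pics/ and viewed, and the job is handed in when it is done.

```bash
ls; mkdir -p pics
cat > h.py <<'E'
import numpy as np, cv2
from bench import r, imaging
from scipy.spatial.transform import Rotation as R
def grab(n):
    o=r.get_obs(); f=imaging.grab_frame(n)
    if n=="wrist":
        T=np.eye(4);T[:3,:3]=R.from_rotvec(o["orientation"]).as_matrix();T[:3,3]=o["tcp_pos"]
        f["c2w"]=T@np.array(f["hand_eye"])
    else: f["c2w"]=np.linalg.inv(np.array(f["world_to_cam"]))
    return f
def ray(f,u,v):
    d=np.array([(u-f["cx"])/f["fx"],-(v-f["cy"])/f["fy"],-1.0])
    return f["c2w"][:3,3], f["c2w"][:3,:3]@d
def onplane(f,u,v,z):
    o,d=ray(f,u,v); return o+d*(z-o[2])/d[2]
def pt(f,u,v):
    o,d=ray(f,u,v); return o+d*f["z_map"][int(v),int(u)]
def cloud(f):
    z=f["z_map"];v,u=np.mgrid[:z.shape[0],:z.shape[1]]
    c=np.stack([(u-f["cx"])/f["fx"]*z,-(v-f["cy"])/f["fy"]*z,-z],-1)
    return c@f["c2w"][:3,:3].T+f["c2w"][:3,3]
def proj(f,p):
    c=np.linalg.inv(f["c2w"])@np.append(p,1)
    return f["cx"]+f["fx"]*c[0]/-c[2], f["cy"]-f["fy"]*c[1]/-c[2]
def save(img,name,s=1.5):
    cv2.imwrite("pics/"+name+".png",cv2.cvtColor(cv2.resize(img,None,fx=s,fy=s,interpolation=cv2.INTER_CUBIC),cv2.COLOR_RGB2BGR))
E
python3 - <<'E'
from h import *
import pickle
for n in ["scene","top","wrist"]:
    f=grab(n); save(f["color"],n+"0"); pickle.dump(f,open(n+"0.pkl","wb"))
    print(n,f["fx"],f["cx"],f["cy"],f["c2w"].round(3).tolist(),[k for k in f], (f["z_map"]>0).mean())
o=r.get_obs();print({k:np.round(v,3) for k,v in o.items()})
E
```

```text
pics
scene 367.86313849658075 254.48978411550797 192.561042921451 [[-0.734, 0.503, -0.456, 0.039], [-0.679, -0.55, 0.486, 0.398], [-0.006, 0.667, 0.745, 0.931], [0.0, 0.0, 0.0, 1.0]] ['color', 'z_map', 'fx', 'fy', 'cx', 'cy', 'world_to_cam', 'c2w'] 0.9960276285807291
top 403.5061741320683 256.24813091684257 189.13426593660023 [[0.027, 0.992, -0.121, 0.382], [-1.0, 0.026, -0.01, -0.134], [-0.007, 0.121, 0.993, 1.547], [0.0, 0.0, 0.0, 1.0]] ['color', 'z_map', 'fx', 'fy', 'cx', 'cy', 'world_to_cam', 'c2w'] 0.9960683186848959
wrist 335.51845419836195 260.3000505723509 191.14662348178734 [[0.358, 0.886, 0.295, 0.318], [-0.934, 0.34, 0.111, -0.601], [-0.002, -0.315, 0.949, 0.373], [0.0, 0.0, 0.0, 1.0]] ['color', 'z_map', 'fx', 'fy', 'cx', 'cy', 'hand_eye', 'c2w'] 0.995941162109375
{'clock': np.float64(0.15), 'joints': array([ 1.096,  0.478,  0.022,  1.556, -0.011,  1.109, -0.083]), 'qvel': array([-0.   , -0.003,  0.001, -0.004, -0.   ,  0.   , -0.001]), 'tau': array([ 4.0000e-03, -5.9693e+01,  1.6110e+00, -2.8149e+01,  1.3000e-02,
        7.0000e-03,  0.0000e+00]), 'tcp_pos': array([ 0.242, -0.63 ,  0.231]), 'orientation': array([-1.36 ,  0.936, -0.934]), 'contact_force': array([-0.852, -0.045, -0.549]), 'moment': array([-0.041,  0.037,  0.045]), 'grip_width': np.float64(0.085)}
```

View pics/scene0.png

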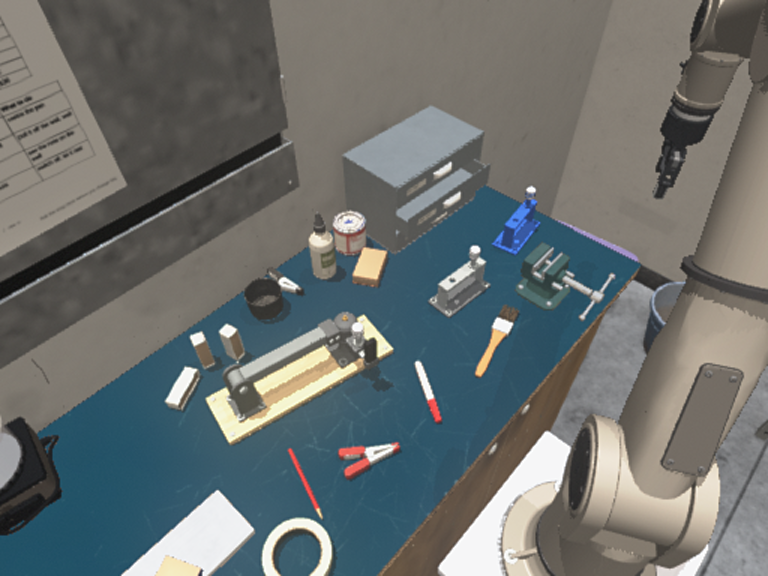

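View pics/top0.png

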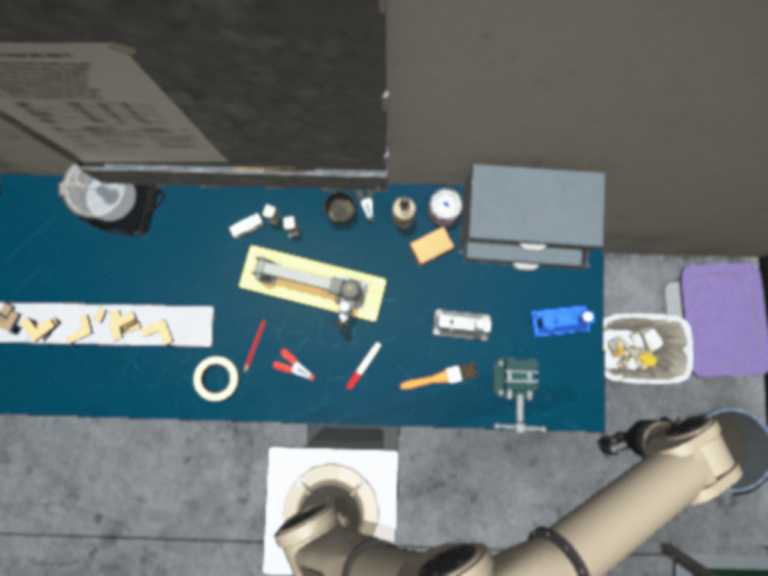

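View pics/wrist0.png

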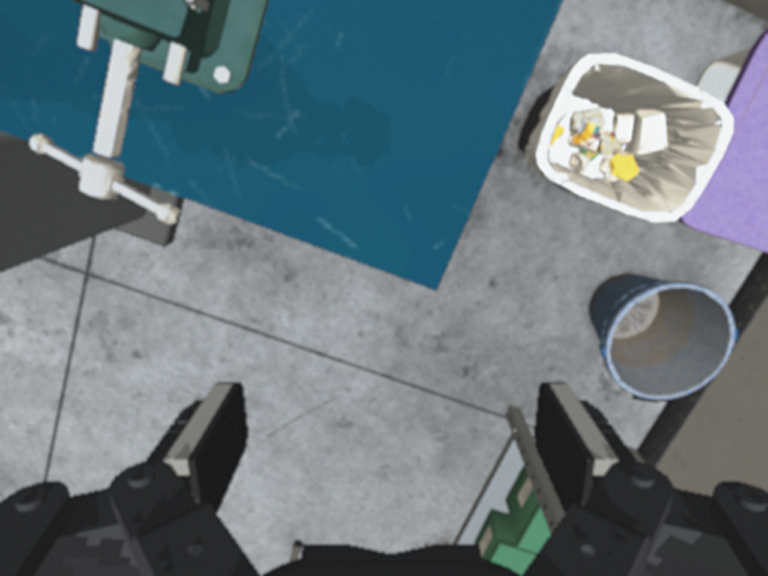

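Run:
```python
from h import *
import pickle
s=pickle.load(open("scene0.pkl","rb"));t=pickle.load(open("top0.pkl","rb"))
a=cv2.resize(s["color"][120:260,260:400],(560,560),interpolation=cv2.INTER_CUBIC)
save(a,"c_s1",1)
a=cv2.resize(s["color"][195:300,130:275],(800,580),interpolation=cv2.INTER_CUBIC)
save(a,"c_s2",1)
a=cv2.resize(t["color"][150:250,150:410],(800,308),interpolation=cv2.INTER_CUBIC)
save(a,"c_t",1)
```

```text
(no output)
```

View pics/c_s1.png

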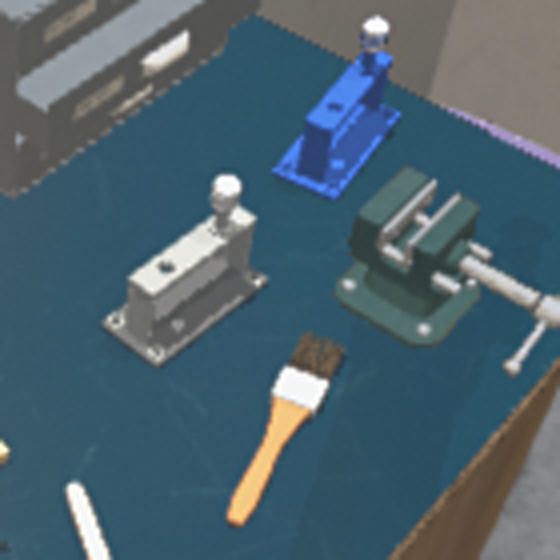

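View pics/c_s2.png

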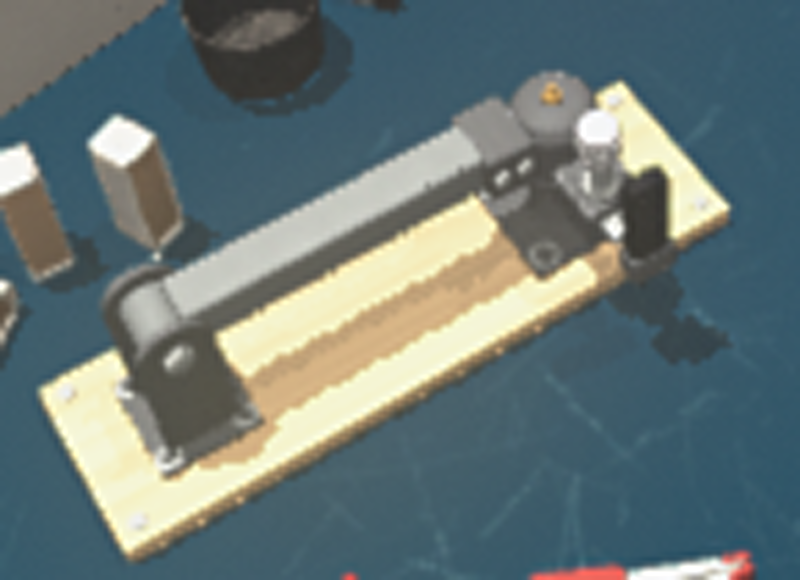

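View pics/c_t.png

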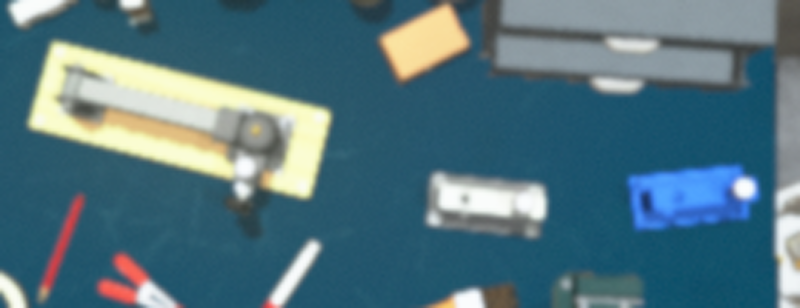

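Run:
```python
from h import *
import pickle
s=pickle.load(open("scene0.pkl","rb"));t=pickle.load(open("top0.pkl","rb"))
np.set_printoptions(precision=4,suppress=True)
print("hole",onplane(s,301.75,186.75,.07),onplane(t,301.1,214.7,.07))
print("spare",onplane(s,316.75,166.75,.108),onplane(t,322.2,216,.108))
print("pin",onplane(s,238.6,219.1,.121),onplane(t,150+243/3.077,150+167/3.077,.121))
print("balltop",onplane(s,130+551/5.517,195+92/5.517,.110),onplane(t,150+256/3.077,150+129/3.077,.11))
print("paddletop",onplane(s,130+648/5.517,195+178/5.517,.136))
for n,f in(("s",s),("t",t)):
    P=cloud(f);hsv=cv2.cvtColor(f["color"],cv2.COLOR_RGB2HSV)
    x,y,z=P[...,0],P[...,1],P[...,2]
    m=(hsv[...,0]>18)&(hsv[...,0]<36)&(hsv[...,1]>50)&(hsv[...,2]>150)&(z>0)&(z<.03)&(x>.4)&(y<.35)
    n_,l,st,c=cv2.connectedComponentsWithStats(m.astype(np.uint8))
    k=1+np.argmax(st[1:,4]);q=P[l==k]
    rc=cv2.minAreaRect(q[:,:2].astype(np.float32));print(n,"board",rc,np.median(q[:,2]))
    print(cv2.boxPoints(rc))
    # tongue cloud z .095-.115 
    m=(z>.1)&(z<.113)&(x>.4)&(x<.75)&(y<.3)&(y>-.2)
    n_,l,st,c=cv2.connectedComponentsWithStats(m.astype(np.uint8))
    k=1+np.argmax(st[1:,4]);q=P[l==k];print("tongue",cv2.minAreaRect(q[:,:2].astype(np.float32)),len(q))
    m=(abs(z-.07)<.006)&(x>.4)&(x<.7)&(y<-.15)&(y>-.45)
    n_,l,st,c=cv2.connectedComponentsWithStats(m.astype(np.uint8))
    k=1+np.argmax(st[1:,4]);q=P[l==k];print("rack",cv2.minAreaRect(q[:,:2].astype(np.float32)),len(q),q.mean(0))
```

```text
hole [ 0.4714 -0.283   0.07  ] [ 0.4716 -0.286   0.07  ]
spare [ 0.4705 -0.3542  0.108 ] [ 0.4667 -0.3572  0.108 ]
pin [ 0.4998 -0.0277  0.121 ] [ 0.4986 -0.0248  0.121 ]
balltop [ 0.5433 -0.0358  0.11  ] [ 0.5443 -0.0375  0.11  ]
paddletop [ 0.4546 -0.0162  0.136 ]
s board ((0.5827991366386414, 0.07600920647382736), (0.15932218730449677, 0.038109876215457916), 76.5461654663086) 0.015898347005692315
[[ 0.5457  0.003 ]
 [ 0.5828 -0.0059]
 [ 0.6199  0.1491]
 [ 0.5828  0.1579]]
tongue ((0.5648195147514343, 0.0763518437743187), (0.2638835310935974, 0.05143406242132187), 77.28536224365234) 1012
rack ((0.4701981544494629, -0.3139638304710388), (0.1264549195766449, 0.02906373143196106), 84.16558074951172) 239 [ 0.4691 -0.3073  0.0704]
t board ((0.5457428097724915, 0.12067387253046036), (0.25830453634262085, 0.04673006385564804), 77.31922912597656) 0.014173390252562479
[[ 0.4946 -0.0002]
 [ 0.5402 -0.0105]
 [ 0.5969  0.2415]
 [ 0.5513  0.2518]]
tongue ((0.5690418481826782, 0.06982273608446121), (0.26533523201942444, 0.05258011445403099), 77.66199493408203) 614
rack ((0.4696316421031952, -0.31663915514945984), (0.12281131744384766, 0.02579571306705475), 85.30538177490234) 185 [ 0.4699 -0.3116  0.0699]
```

```bash
cat >> h.py <<'E'
def rel(goal_tcp, xdir=None):
    """print shift in tool axes (mm) to goal & yaw about tool y (deg) to set jaw dir"""
    o=r.get_obs();M=R.from_rotvec(o["orientation"]).as_matrix()
    d=M.T@(np.array(goal_tcp)-o["tcp_pos"])*1000
    print("t",round(float(o["clock"]),2),"tcp",np.round(o["tcp_pos"],4),"shift tool mm",d.round(1))
    print("toolaxes x",M[:,0].round(3),"y",M[:,1].round(3),"z",M[:,2].round(3),"F",np.round(o["contact_force"],1),"gw",round(float(o["grip_width"]),4))
    if xdir is not None:
        for s in (1,-1):
            X=s*np.append(xdir,0);Y=np.array([0,0,-1.]);G=np.stack([X,Y,np.cross(X,Y)],1)
            print("rotvec deg",s,np.degrees(R.from_matrix(M.T@G).as_rotvec()).round(1))
    print("joints",np.round(o["joints"],2))
E
python3 - <<'E'
from h import *
a=np.radians(77.4)
rel([0.4995,-0.0265,0.25],[np.cos(a),np.sin(a)])
E
```

```text
t 0.15 tcp [ 0.2419 -0.6297  0.2305] shift tool mm [-470.7  -18.8  456.8]
toolaxes x [ 0.359 -0.933 -0.001] y [-0.001  0.001 -1.   ] z [ 0.933  0.359 -0.   ] F [-0.9 -0.  -0.5] gw 0.0852
rotvec deg 1 [-1.000e-01 -1.464e+02 -0.000e+00]
rotvec deg -1 [ 0.  33.6 -0.1]
joints [ 1.1   0.48  0.02  1.56 -0.01  1.11 -0.08]
```

```bash
python3 -m jog '0 6.7 0 -10 -6 5 1; 0 6.7 0 -10 -6 5 1; 0 6.7 0 -10 -6 5 1; 0 6.7 0 -10 -6 5 1; 0 6.7 0 -10 -6 5 1'
python3 - <<'E'
from h import *
a=np.radians(77.4)
rel([0.43,-0.29,0.26],[np.cos(a),np.sin(a)])
E
```

```text
clock: 0.57
tcp_pos: [0.2597, -0.5772, 0.2612]
orientation: [-1.095, 1.373, -1.372]
contact_force: [0.3, -0.4, -0.5]
grip_width: 0.0856
t 0.57 tcp [ 0.2597 -0.5772  0.2612] shift tool mm [-317.9    1.4  102.2]
toolaxes x [-0.222 -0.975 -0.001] y [-0.     0.001 -1.   ] z [ 0.975 -0.222 -0.001] F [ 0.3 -0.4 -0.5] gw 0.0856
rotvec deg 1 [1.000e-01 1.798e+02 1.000e-01]
rotvec deg -1 [ 0.  -0.2 -0. ]
joints [ 0.95  0.38  0.13  1.63 -0.06  1.13 -0.7 ]
```

```bash
python3 -m jog '0 0 0 -32 0 10 1;0 0 0 -32 0 10 1;0 0 0 -32 0 10 1;0 0 0 -32 0 10 1;0 0 0 -32 0 10 1';python3 -m jog '0 0 0 -32 0 10 1;0 0 0 -32 0 10 1;0 0 0 -32 0 10 1;0 0 0 -32 0 10 1;0 0 0 -30 0 10 1'
python3 - <<'E'
from h import *
import pickle
rel([0.4995,-0.0265,0.25])
f=grab("wrist");save(f["color"],"w1");pickle.dump(f,open("w1.pkl","wb"))
E
```

```text
clock: 0.98
tcp_pos: [0.3438, -0.4309, 0.2611]
orientation: [-1.098, 1.368, -1.368]
contact_force: [1.5, 0.5, 1.1]
grip_width: 0.0853
clock: 1.4
tcp_pos: [0.4268, -0.2872, 0.2612]
orientation: [-1.098, 1.368, -1.367]
contact_force: [-0.1, 0.0, -0.1]
grip_width: 0.0851
t 1.4 tcp [ 0.4268 -0.2872  0.2612] shift tool mm [-270.2   11.3   14.7]
toolaxes x [-0.216 -0.976 -0.   ] y [-0.  0. -1.] z [ 0.976 -0.216 -0.   ] F [-0.1  0.  -0.1] gw 0.0851
joints [ 0.51  0.19 -0.05  1.9   0.01  1.06 -1.33]
```

View pics/w1.png

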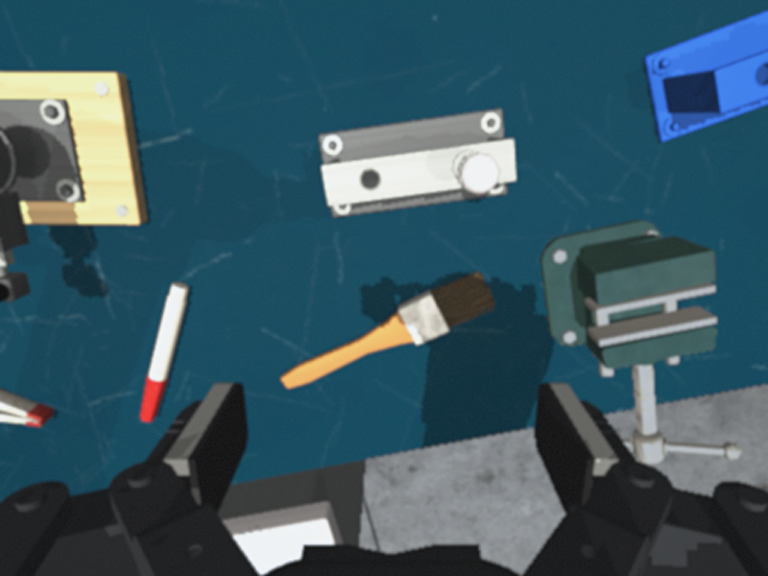

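The wrist picture shows the steel rack in the middle: free hole at (370,179), spare knob at (477,173). The blue rack at the top right is the decoy, and the hitch is at the left edge.

Run:
```python
from h import *
import pickle
np.set_printoptions(precision=4,suppress=True)
f=pickle.load(open("w1.pkl","rb"))
g=cv2.cvtColor(f["color"],cv2.COLOR_RGB2GRAY)
sub=g[105:135,235:260]; m=((sub<130)).astype(np.uint8)
n,l,st,c=cv2.connectedComponentsWithStats(m); print(st,c+[235,105])
k=l[14,11]; u,v=c[k]+[235,105]; print("hole",u,v,onplane(f,u,v,.07),onplane(f,246.7,119.3,.07))
P=cloud(f);z=P[...,2]
m=(abs(z-.07)<.005)&(P[...,0]>.4)&(P[...,1]<-.2)&(P[...,1]>-.42)
n,l,st,c=cv2.connectedComponentsWithStats(m.astype(np.uint8));k=1+np.argmax(st[1:,4]);q=P[l==k]
print(cv2.minAreaRect(q[:,:2].astype(np.float32)),len(q),np.median(q[:,2]))
m=(z>.095)&(z<.14)&(P[...,0]>.4)&(P[...,1]<-.3)&(P[...,1]>-.4);print("knob",P[m].mean(0),z[m].max())
```

```text
[[  0   0  25  30 623]
 [  6   9  12  11 108]
 [ 12  28  13   2  19]] [[246.9005 119.1685]
 [246.3241 118.9167]
 [254.1053 133.6842]]
hole 246.32407407407408 118.91666666666667 [ 0.4738 -0.2832  0.07  ] [ 0.4734 -0.2835  0.07  ]
((0.470225065946579, -0.3152836561203003), (0.12412162125110626, 0.02618587017059326), 85.24943542480469) 2836 0.06977811926809213
knob [ 0.4689 -0.3458  0.1186] 0.12245646865160587
```

```bash
python3 -m jog '0 0 0 -32 0 -2 1;0 0 0 -32 0 -2 1;0 0 0 -32 0 -2 1;0 0 0 -32 0 -2 1;0 0 0 -32 0 -2 1';python3 -m jog '0 0 0 -32 0 -2 1;0 0 0 -32 0 -2 1;0 0 0 -32 0 -2 1;0 0 0 -14 0 -2 1;0 0 0 0 0 -2 1'
python3 - <<'E'
from h import *
import pickle
rel([0.4995,-0.0265,0.25])
f=grab("wrist");save(f["color"],"w2");pickle.dump(f,open("w2.pkl","wb"))
E
```

```text
clock: 1.87
tcp_pos: [0.451, -0.1295, 0.2612]
orientation: [-1.098, 1.368, -1.368]
contact_force: [-0.4, -0.0, -0.3]
grip_width: 0.0853
clock: 2.28
tcp_pos: [0.4656, -0.0172, 0.2613]
orientation: [-1.1, 1.364, -1.362]
contact_force: [0.5, -0.6, 0.6]
grip_width: 0.0853
t 2.28 tcp [ 0.4656 -0.0172  0.2613] shift tool mm [ 1.9 11.3 35.1]
toolaxes x [-0.21  -0.978 -0.001] y [ 0.     0.001 -1.   ] z [ 0.978 -0.21   0.   ] F [ 0.5 -0.6  0.6] gw 0.0853
joints [ 0.16  0.11 -0.28  1.98  0.03  1.05 -1.91]
```

View pics/w2.png

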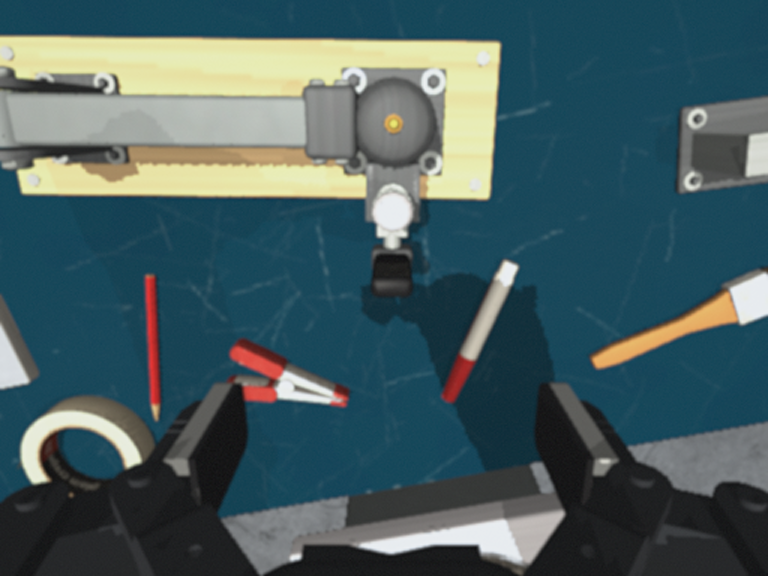

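Run:
```python
from h import *
import pickle
np.set_printoptions(precision=4,suppress=True)
f=pickle.load(open("w2.pkl","rb"))
print("ball",onplane(f,393.5/1.5,124/1.5,.110))
P=cloud(f);z=P[...,2];x=P[...,0];y=P[...,1]
m=(z>.108)&(z<.15)&(x>.4)&(x<.6)&(abs(y+.03)<.05)
n,l,st,c=cv2.connectedComponentsWithStats(m.astype(np.uint8))
for k in range(1,n):
    if st[k,4]>20: q=P[l==k];print(st[k],c[k],q.mean(0),q.min(0),q.max(0)); print("  ray@.121",onplane(f,*c[k],.121),"@.136",onplane(f,*c[k],.136))
m=(z>.101)&(z<.113)&(x>.4)&(x<.75)&(y<.2)&(y>-.2)
n,l,st,c=cv2.connectedComponentsWithStats(m.astype(np.uint8));k=1+np.argmax(st[1:,4]);q=P[l==k]
print("tongue",cv2.minAreaRect(q[:,:2].astype(np.float32)))
```

```text
ball [ 0.5427 -0.035   0.11  ]
[ 195   58   42   48 1201] [218.378   81.1657] [0.5515 0.0006 0.1089] [ 0.5311 -0.0168  0.108 ] [0.571  0.0196 0.1111]
  ray@.121 [ 0.5513 -0.0008  0.121 ] @.136 [ 0.551  -0.0026  0.136 ]
[252  65  17  11  50] [260.02  70.34] [ 0.5526 -0.0352  0.1086] [ 0.5501 -0.0425  0.108 ] [ 0.5552 -0.0279  0.1101]
  ray@.121 [ 0.5523 -0.0352  0.121 ] @.136 [ 0.5519 -0.0351  0.136 ]
[247  71  33  29 267] [262.5056  83.0824] [ 0.5423 -0.0351  0.1103] [ 0.5294 -0.0493  0.108 ] [ 0.5501 -0.0224  0.118 ]
  ray@.121 [ 0.5424 -0.0351  0.121 ] @.136 [ 0.5426 -0.035   0.136 ]
[269  85   9  11  28] [273.2143  89.8214] [ 0.5351 -0.0428  0.1087] [ 0.5312 -0.0462  0.1081] [ 0.539  -0.0388  0.1097]
  ray@.121 [ 0.5356 -0.0424  0.121 ] @.136 [ 0.5361 -0.042   0.136 ]
[248 126  28  29 619] [261.5267 139.895 ] [ 0.4997 -0.0251  0.1318] [ 0.4876 -0.036   0.1147] [ 0.5094 -0.0138  0.1362]
  ray@.121 [ 0.4979 -0.0247  0.121 ] @.136 [ 0.5004 -0.0252  0.136 ]
[247 176  29  23 594] [261.    187.064] [ 0.4599 -0.0161  0.1296] [ 0.4496 -0.0278  0.108 ] [ 0.4662 -0.0034  0.1382]
  ray@.121 [ 0.4572 -0.0155  0.121 ] @.136 [ 0.4618 -0.0165  0.136 ]
tongue ((0.5686898827552795, 0.06190907210111618), (0.24530774354934692, 0.04486249014735222), 75.11552429199219)
```

```bash
python3 -m jog '0 0 0 1 8 17 0.6;0 0 0 0 8 17 0.6;0 0 0 0 28 0 0.6;0 0 0 0 28 0 0.6;0 0 0 0 28 0 0.6' 40;python3 -m jog '0 0 0 0 20 0 0.6;0 0 0 0 20 0 0.6;0 0 0 0 12 0 0.6;0 0 0 0 5 0 0.6;0 0 0 0 0 0 0.6'
python3 - <<'E'
from h import *
import pickle
rel([0.499,-0.0258,0.102])
f=grab("wrist");save(f["color"],"w3");pickle.dump(f,open("w3.pkl","wb"))
f=grab("scene");save(f["color"][170:290,180:300],"s3",4)
E
```

```text
clock: 2.75
tcp_pos: [0.4982, -0.0317, 0.1603]
orientation: [-1.097, 1.369, -1.371]
contact_force: [1.5, -0.8, 0.4]
grip_width: 0.0517
clock: 3.17
tcp_pos: [0.4972, -0.031, 0.1032]
orientation: [-1.1, 1.371, -1.369]
contact_force: [0.4, 0.6, 1.0]
grip_width: 0.051
t 3.17 tcp [ 0.4972 -0.031   0.1032] shift tool mm [-5.5  1.2  0.7]
toolaxes x [-0.218 -0.976  0.001] y [-0.003 -0.001 -1.   ] z [ 0.976 -0.218 -0.002] F [0.4 0.6 1. ] gw 0.051
joints [ 0.14  0.38 -0.24  2.07  0.14  0.71 -1.98]
```

View pics/w3.png

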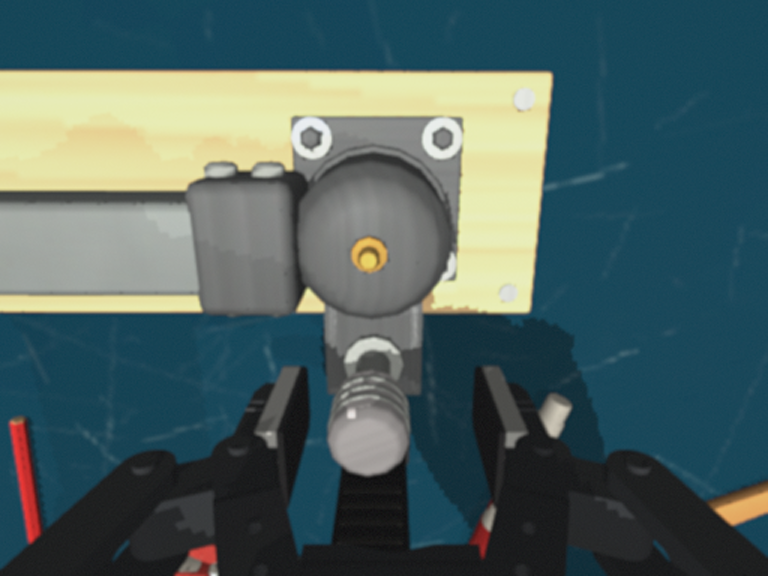

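View pics/s3.png

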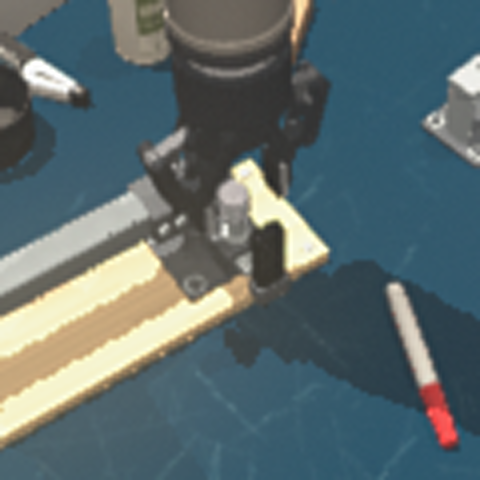

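The knob sits between the pads, about 18 px (6 mm) left of their centre line (372 vs 390). I'll shift by that amount and close.

```bash
python3 -m jog '0 0 0 -3 1 1 0.6;0 0 0 -2.5 0 0 0.6;0 0 0 0 0 0 0.4;0 0 0 0 0 0 0.1;0 0 0 0 0 0 0.1' 50;python3 -m jog '0 0 0 0 0 0 0.1;0 0 0 0 0 0 0.1;0 0 0 0 0 0 0.1;0 0 0 0 0 0 0.1;0 0 0 0 0 0 0.1'
python3 - <<'E'
from h import *
rel([0.499,-0.0258,0.102])
f=grab("wrist");save(f["color"],"w4")
E
```

```text
clock: 3.68
tcp_pos: [0.5007, -0.0242, 0.1038]
orientation: [-1.098, 1.367, -1.368]
contact_force: [0.2, 1.1, 2.2]
grip_width: 0.0204
clock: 4.1
tcp_pos: [0.5008, -0.0242, 0.1037]
orientation: [-1.097, 1.367, -1.368]
contact_force: [0.6, 0.2, 4.3]
grip_width: 0.0204
t 4.1 tcp [ 0.5008 -0.0242  0.1037] shift tool mm [ 1.9  1.7 -1.4]
toolaxes x [-0.216 -0.976 -0.   ] y [ 0.001  0.    -1.   ] z [ 0.976 -0.216  0.001] F [0.6 0.2 4.3] gw 0.0204
joints [ 0.13  0.38 -0.24  2.06  0.14  0.71 -1.99]
```

View pics/w4.png

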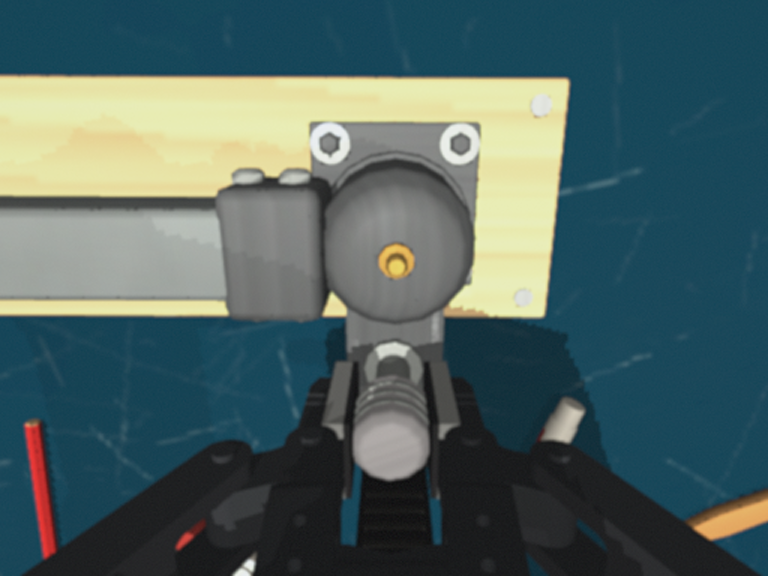

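```bash
python3 -m jog '0 0 0 0 -3 0 0.1;0 0 0 0 -8 0 0.1;0 0 0 0 -10 0 0.1;0 0 0 0 -10 0 0.1;0 0 0 0 -10 0 0.1';python3 -m jog '0 0 0 0 -10 0 0.1;0 0 0 0 -10 0 0.1;0 0 0 0 -10 0 0.1;0 0 0 0 -5 0 0.1;0 0 0 0 0 0 0.1'
python3 - <<'E'
from h import *
rel([0.473,-0.2835,0.18])
f=grab("wrist");save(f["color"],"w5")
f=grab("scene");save(f["color"][150:290,150:330],"s5",4)
E
```

```text
clock: 4.57
tcp_pos: [0.5004, -0.0244, 0.1456]
orientation: [-1.098, 1.368, -1.368]
contact_force: [-0.1, 0.7, -0.5]
grip_width: 0.0199
clock: 4.98
tcp_pos: [0.5012, -0.0243, 0.1808]
orientation: [-1.096, 1.366, -1.369]
contact_force: [-0.8, -0.0, -0.7]
grip_width: 0.0202
t 4.98 tcp [ 0.5012 -0.0243  0.1808] shift tool mm [259.2   0.8  28.5]
toolaxes x [-0.216 -0.976 -0.   ] y [ 0.003 -0.    -1.   ] z [ 0.976 -0.216  0.003] F [-0.8 -0.  -0.7] gw 0.0202
joints [ 0.15  0.27 -0.26  2.    0.09  0.88 -1.95]
```

View pics/w5.png

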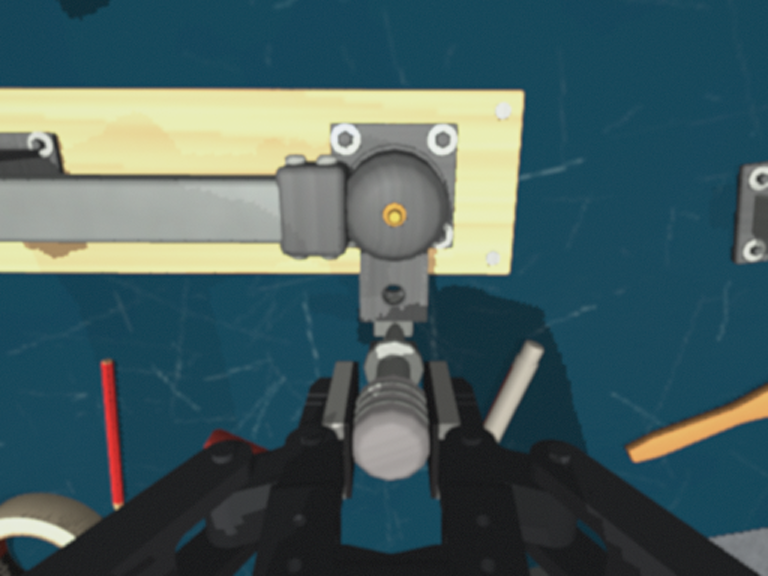

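View pics/s5.png

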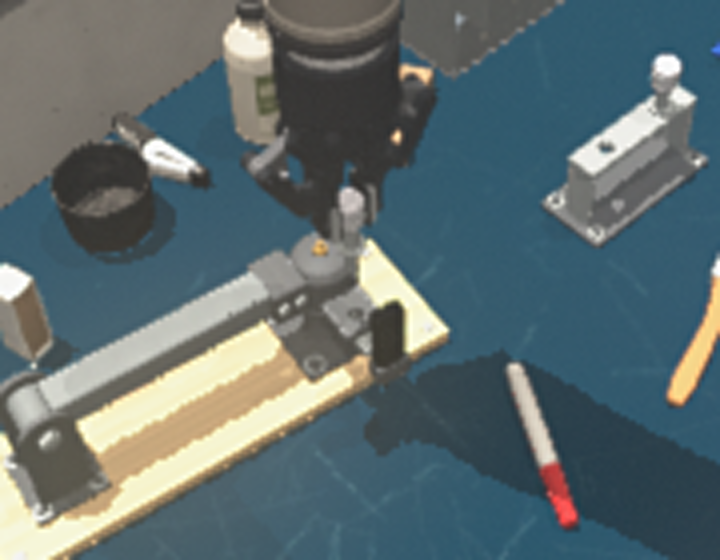

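```bash
python3 -m jog '0 0 0 15 0 2 0.1;0 0 0 30 0 3 0.1;0 0 0 32 0 3 0.1;0 0 0 32 0 3 0.1;0 0 0 32 0 3 0.1';python3 -m jog '0 0 0 32 0 3 0.1;0 0 0 32 0 3 0.1;0 0 0 27 5 3 0.1;0 0 0 18 10 3 0.1;0 0 0 8 10 2 0.1';python3 -m jog '0 0 0 0 0 0 0.1;0 0 0 0 0 0 0.1;0 0 0 0 0 0 0.1;0 0 0 0 0 0 0.1;0 0 0 0 0 0 0.1'
python3 - <<'E'
from h import *
import pickle
rel([0.473,-0.2835,0.155])
f=grab("wrist");save(f["color"],"w6");pickle.dump(f,open("w6.pkl","wb"))
f=grab("scene");save(f["color"][130:230,260:360],"s6",6);pickle.dump(f,open("s6.pkl","wb"))
E
```

```text
clock: 5.5
tcp_pos: [0.4827, -0.1662, 0.1786]
orientation: [-1.099, 1.369, -1.367]
contact_force: [0.7, -0.3, -0.6]
grip_width: 0.0205
clock: 5.92
tcp_pos: [0.4707, -0.2857, 0.1534]
orientation: [-1.097, 1.371, -1.372]
contact_force: [0.1, 0.1, -0.9]
grip_width: 0.0204
clock: 6.33
tcp_pos: [0.4726, -0.281, 0.1548]
orientation: [-1.099, 1.366, -1.367]
contact_force: [-0.8, -0.1, -0.3]
grip_width: 0.0202
t 6.33 tcp [ 0.4726 -0.281   0.1548] shift tool mm [ 2.3 -0.2  0.9]
toolaxes x [-0.214 -0.977 -0.   ] y [ 0.001  0.    -1.   ] z [ 0.977 -0.214  0.001] F [-0.8 -0.1 -0.3] gw 0.0202
joints [ 0.53  0.37 -0.13  1.92  0.06  0.85 -1.42]
```

View pics/w6.png

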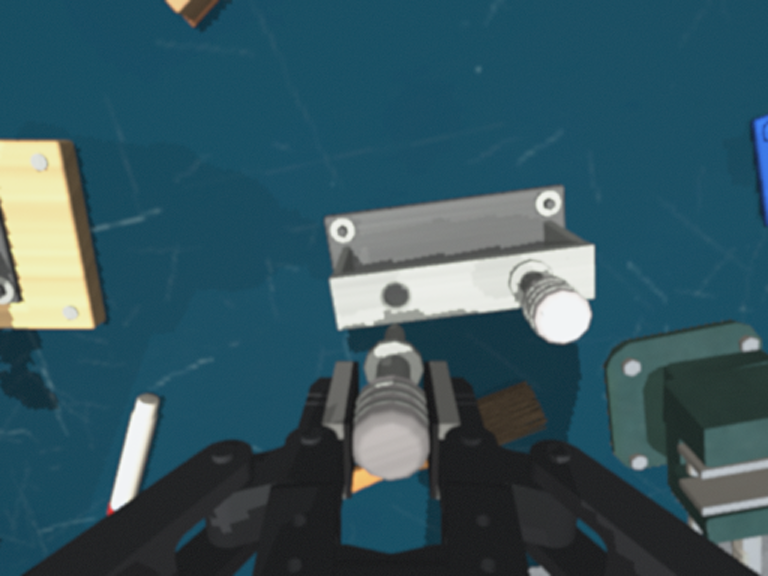

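View pics/s6.png

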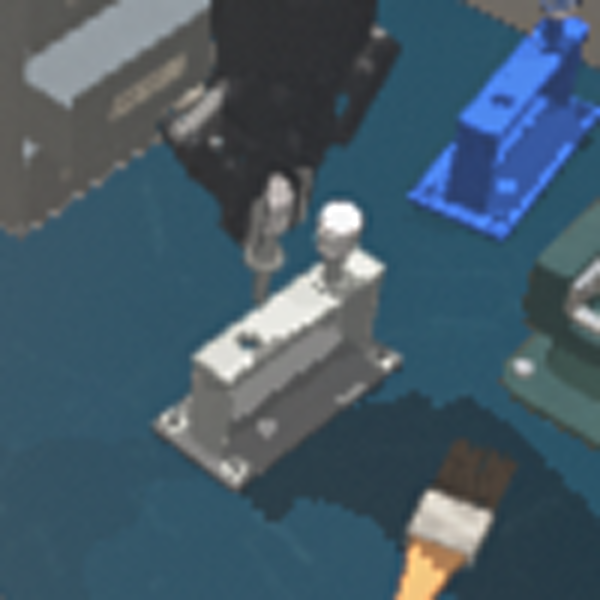

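Run:
```python
from h import *
import pickle
np.set_printoptions(precision=4,suppress=True)
f=pickle.load(open("w6.pkl","rb"));s=pickle.load(open("s6.pkl","rb"))
save(f["color"][180:330,190:330],"w6c",5)
print("hole w",onplane(f,396/1.5,295/1.5,.07)," s",onplane(s,260+250/6,130+341/6,.07))
print("tip w",onplane(f,395/1.5,328/1.5,.1),"s",onplane(s,260+261/6,130+300/6,.1))
print("collar w",onplane(f,393/1.5,362/1.5,.136),"s",onplane(s,260+265/6,130+260/6,.136))
print("knobtop w",onplane(f,391/1.5,443/1.5,.185),"s knobc",onplane(s,260+278/6,130+190/6,.18))
```

```text
hole w [ 0.474  -0.2837  0.07  ]  s [ 0.4714 -0.2825  0.07  ]
tip w [ 0.4699 -0.2821  0.1   ] s [ 0.4699 -0.2856  0.1   ]
collar w [ 0.4722 -0.2816  0.136 ] s [ 0.467  -0.2796  0.136 ]
knobtop w [ 0.4736 -0.2811  0.185 ] s knobc [ 0.4683 -0.285   0.18  ]
```

View pics/w6c.png

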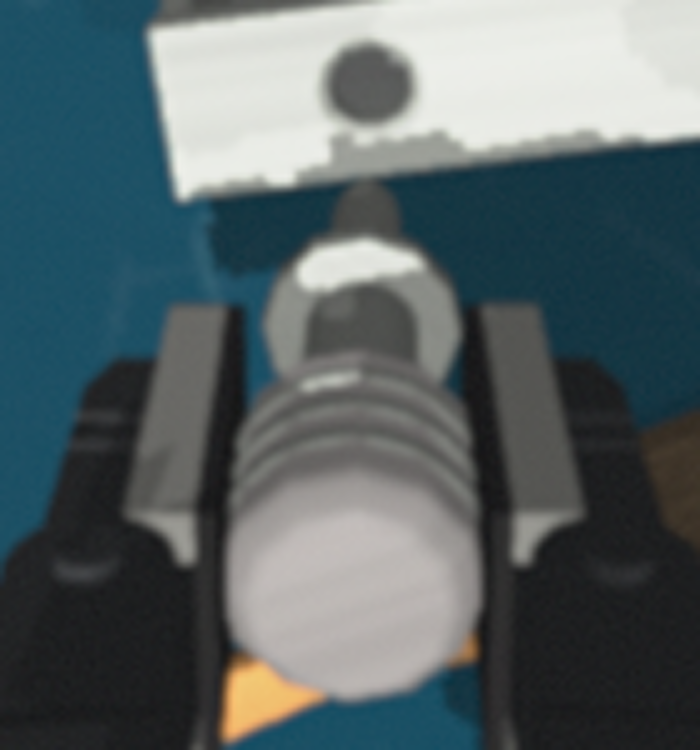

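```bash
python3 -m jog '0 0 0 1 4 1 0.1;0 0 0 0.7 5 1 0.1;0 0 0 0 5 0.5 0.1;0 0 0 0 4 0 0.1;0 0 0 0 0 0 0.1';python3 -m jog '0 0 0 0 0 0 0.1;0 0 0 0 0 0 0.1;0 0 0 0 0 0 0.1;0 0 0 0 0 0 0.1;0 0 0 0 0 0 0.1'
python3 - <<'E'
from h import *
import pickle
rel([0.473,-0.2835,0.135])
f=grab("wrist");save(f["color"][180:330,190:330],"w7",5);pickle.dump(f,open("w7.pkl","wb"))
f=grab("scene");save(f["color"][130:230,260:360],"s7",6);pickle.dump(f,open("s7.pkl","wb"))
E
```

```text
clock: 6.85
tcp_pos: [0.4733, -0.2841, 0.135]
orientation: [-1.099, 1.37, -1.366]
contact_force: [-0.0, 0.2, -0.6]
grip_width: 0.0202
clock: 7.27
tcp_pos: [0.4741, -0.2846, 0.1365]
orientation: [-1.098, 1.368, -1.368]
contact_force: [0.1, -0.2, -0.5]
grip_width: 0.0206
t 7.27 tcp [ 0.4741 -0.2846  0.1365] shift tool mm [-0.8  1.5 -1.3]
toolaxes x [-0.216 -0.976  0.   ] y [ 0. -0. -1.] z [ 0.976 -0.216  0.   ] F [ 0.1 -0.2 -0.5] gw 0.0206
joints [ 0.53  0.39 -0.12  1.93  0.06  0.82 -1.42]
```

View pics/w7.png

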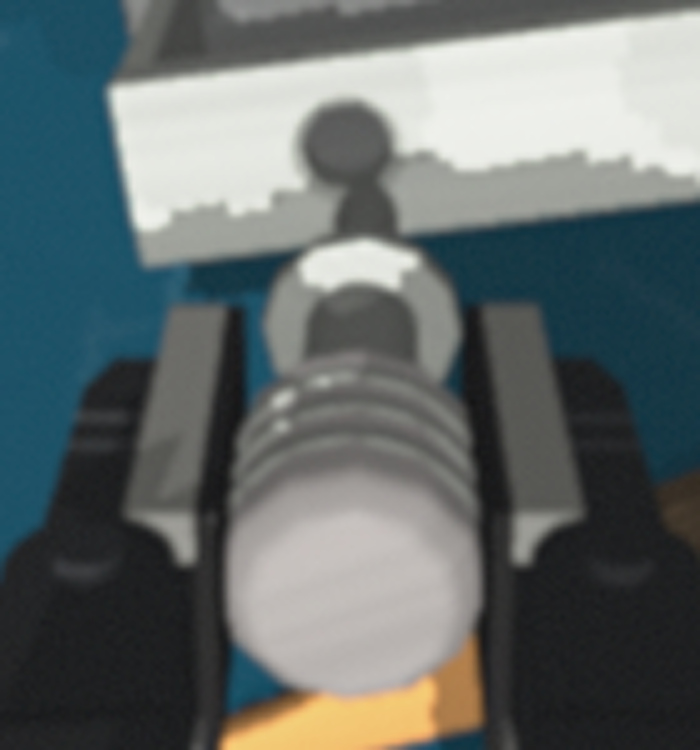

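View pics/s7.png

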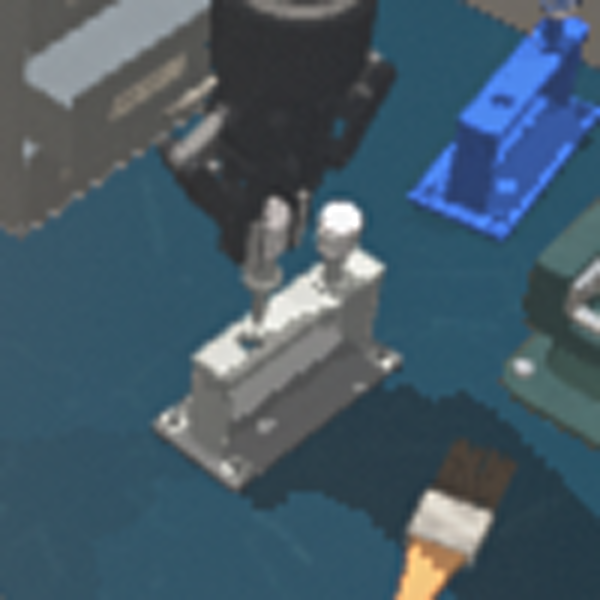

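Run:
```python
from h import *
import pickle
np.set_printoptions(precision=4,suppress=True)
f=pickle.load(open("w7.pkl","rb"));s=pickle.load(open("s7.pkl","rb"))
M=np.array([[-.216,-.976,0],[0,0,-1],[.976,-.216,0]])
h=onplane(f,190+347/5,180+142/5,.07); t=onplane(f,190+366/5,180+182/5,.0818); c=onplane(f,190+363/5,180+305/5,.117)
for n,p in(("hole",h),("tipfront",t),("collar",c)): print(n,p,M@(p-[0.4741,-.2846,.1365])*1000)
h=onplane(s,260+252/6,130+340/6,.07); t=onplane(s,260+256/6,130+322/6,.0818); c=onplane(s,260+262/6,130+278/6,.117)
for n,p in(("hole",h),("tip",t),("collar",c)): print(n,p,M@(p-[0.4741,-.2846,.1365])*1000)
```

```text
hole [ 0.4742 -0.2837  0.07  ] [-0.9006 66.5    -0.0476]
tipfront [ 0.4729 -0.2859  0.0818] [ 1.5403 54.7    -0.8968]
collar [ 0.4735 -0.2854  0.117 ] [ 0.9366 19.5    -0.4303]
hole [ 0.471  -0.2838  0.07  ] [-0.1147 66.5    -3.1808]
tip [ 0.4715 -0.2861  0.0818] [ 2.0325 54.7    -2.228 ]
collar [ 0.4703 -0.2844  0.117 ] [ 0.6537 19.5    -3.6978]
```

```bash
python3 -m jog '0 0 0 -1.3 4 0.4 0.1;0 0 0 -1 4 0.4 0.1;0 0 0 0 0 0 0.1;0 0 0 0 0 0 0.1;0 0 0 0 0 0 0.1'
python3 - <<'E'
from h import *
import pickle
rel([0.473,-0.2835,0.13])
f=grab("wrist");save(f["color"][180:330,190:330],"w8",5);pickle.dump(f,open("w8.pkl","wb"))
f=grab("scene");save(f["color"][155:205,280:330],"s8",12);pickle.dump(f,open("s8.pkl","wb"))
E
```

```text
clock: 7.78
tcp_pos: [0.4752, -0.2824, 0.1282]
orientation: [-1.098, 1.368, -1.368]
contact_force: [-0.0, 0.5, -0.5]
grip_width: 0.0198
t 7.78 tcp [ 0.4752 -0.2824  0.1282] shift tool mm [ 1.6 -1.8 -1.9]
toolaxes x [-0.216 -0.976 -0.   ] y [-0.  0. -1.] z [ 0.976 -0.216 -0.   ] F [-0.   0.5 -0.5] gw 0.0198
joints [ 0.52  0.41 -0.12  1.94  0.07  0.8  -1.43]
```

View pics/w8.png

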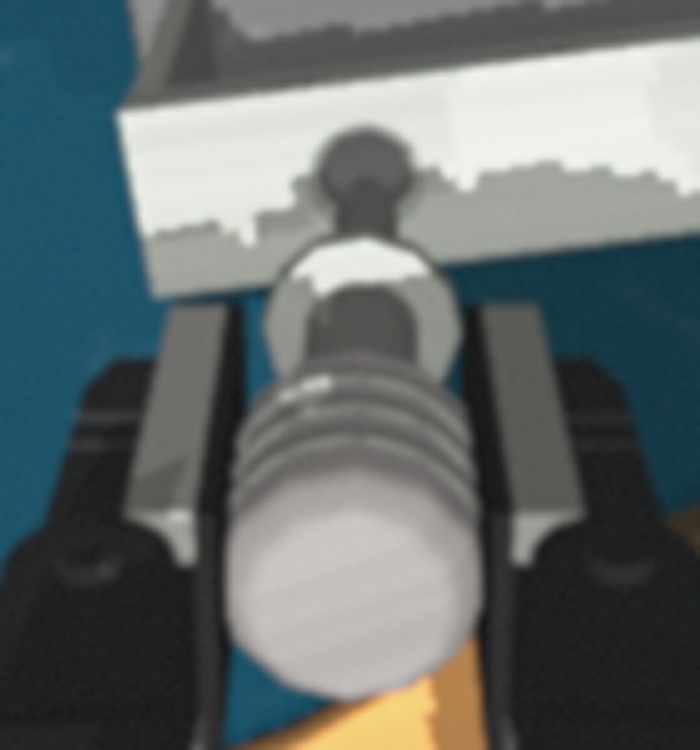

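View pics/s8.png

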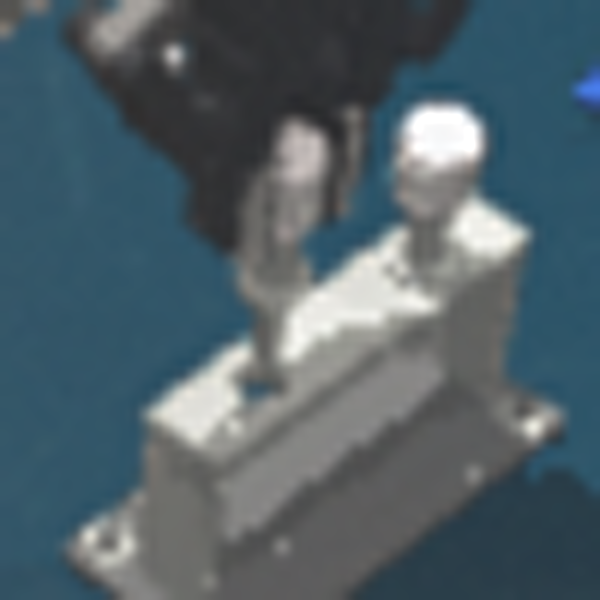

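```bash
python3 -m jog '0 0 0 -0.3 0 1.5 0.1;0 0 0 0 3 0 0.1;0 0 0 0 3 0 0.1;0 0 0 0 2 0 0.1;0 0 0 0 0 0 0.1'
python3 - <<'E'
from h import *
import pickle
rel([0.473,-0.2835,0.13])
f=grab("wrist");save(f["color"][180:330,190:330],"w9",5)
f=grab("scene");save(f["color"][155:205,280:330],"s9",12)
E
```

```text
clock: 8.3
tcp_pos: [0.4764, -0.2823, 0.1196]
orientation: [-1.099, 1.369, -1.367]
contact_force: [-0.2, 0.2, -1.2]
grip_width: 0.0202
t 8.3 tcp [ 0.4764 -0.2823  0.1196] shift tool mm [  1.9 -10.4  -3. ]
toolaxes x [-0.216 -0.976 -0.   ] y [-0.001  0.001 -1.   ] z [ 0.976 -0.216 -0.001] F [-0.2  0.2 -1.2] gw 0.0202
joints [ 0.52  0.42 -0.12  1.94  0.07  0.79 -1.43]
```

View pics/w9.png

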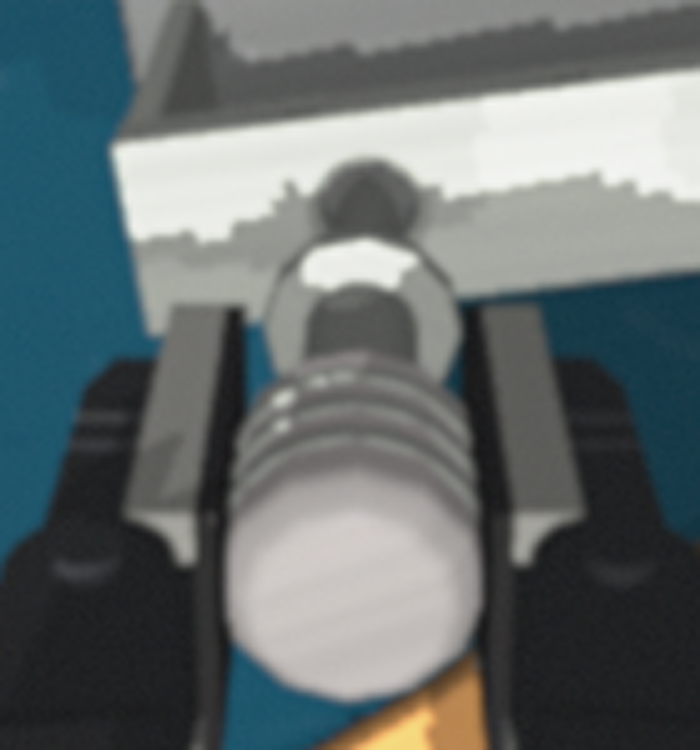

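View pics/s9.png

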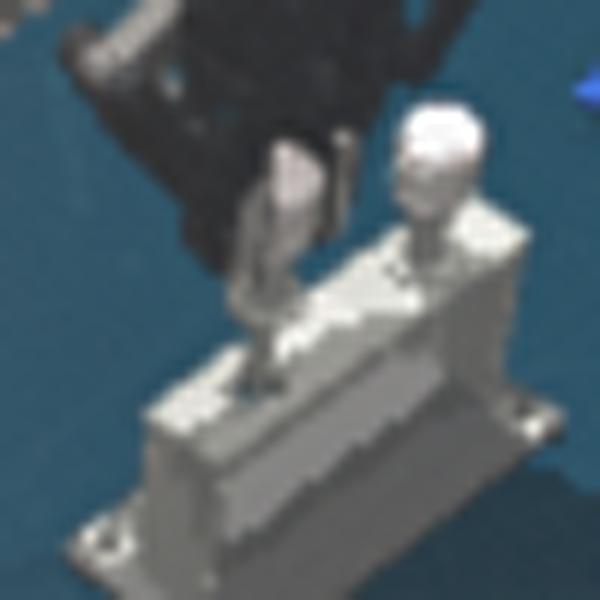

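The tip is now inside the hole and the force is close to zero. I'll lower it in small steps.

```bash
python3 -m jog '0 0 0 0 2 0 0.1;0 0 0 0 2 0 0.1;0 0 0 0 3 0 0.1;0 0 0 0 3 0 0.1;0 0 0 0 0 0 0.1'
python3 - <<'E'
from h import *
rel([0.473,-0.2835,0.091])
f=grab("wrist");save(f["color"][180:330,190:330],"w10",4)
E
```

```text
clock: 8.82
tcp_pos: [0.4763, -0.2823, 0.1095]
orientation: [-1.099, 1.369, -1.367]
contact_force: [-0.7, -0.3, -0.6]
grip_width: 0.0208
t 8.82 tcp [ 0.4763 -0.2823  0.1095] shift tool mm [ 1.9 18.5 -3. ]
toolaxes x [-0.216 -0.976 -0.   ] y [-0.001  0.    -1.   ] z [ 0.976 -0.216 -0.001] F [-0.7 -0.3 -0.6] gw 0.0208
joints [ 0.52  0.43 -0.12  1.95  0.07  0.77 -1.43]
```

View pics/w10.png

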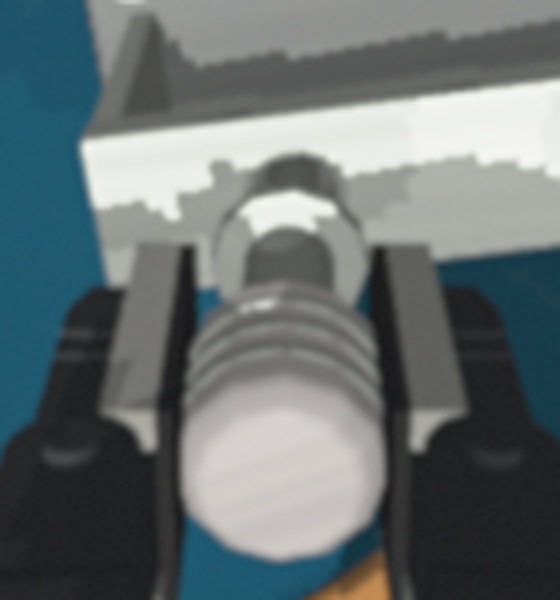

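```bash
python3 -m jog '0 0 0 0 3 0 0.1;0 0 0 0 3 0 0.1;0 0 0 0 3 0 0.1;0 0 0 0 3 0 0.1;0 0 0 0 0 0 0.1'; python3 -m jog '0 0 0 0 1.5 0 0.1;0 0 0 0 1.5 0 0.1;0 0 0 0 1 0 0.1;0 0 0 0 0.5 0 0.1;0 0 0 0 0 0 0.1'
```

```text
clock: 9.28
tcp_pos: [0.4764, -0.2822, 0.0975]
orientation: [-1.099, 1.369, -1.367]
contact_force: [-0.2, 0.1, -1.1]
grip_width: 0.0204
clock: 9.7
tcp_pos: [0.4767, -0.2825, 0.0937]
orientation: [-1.098, 1.368, -1.368]
contact_force: [-1.2, -0.1, -0.4]
grip_width: 0.02
```

```bash
python3 -m jog '0 0 0 0 0.7 0 0.1;0 0 0 0 0.7 0 0.1;0 0 0 0 0.6 0 0.1;0 0 0 0 0 0 0.1;0 0 0 0 0 0 0.1'
python3 - <<'E'
from h import *
rel([0.473,-0.2835,0.091])
f=grab("wrist");save(f["color"][180:330,190:330],"w11",4)
f=grab("scene");save(f["color"][155:205,280:330],"s11",12)
E
```

```text
clock: 10.12
tcp_pos: [0.4768, -0.2824, 0.0918]
orientation: [-1.098, 1.368, -1.368]
contact_force: [0.5, -0.2, -0.9]
grip_width: 0.0204
t 10.12 tcp [ 0.4768 -0.2824  0.0918] shift tool mm [ 1.9  0.8 -3.5]
toolaxes x [-0.216 -0.976 -0.   ] y [-0.  0. -1.] z [ 0.976 -0.216 -0.   ] F [ 0.5 -0.2 -0.9] gw 0.0204
joints [ 0.52  0.46 -0.12  1.96  0.08  0.73 -1.44]
```

View pics/w11.png

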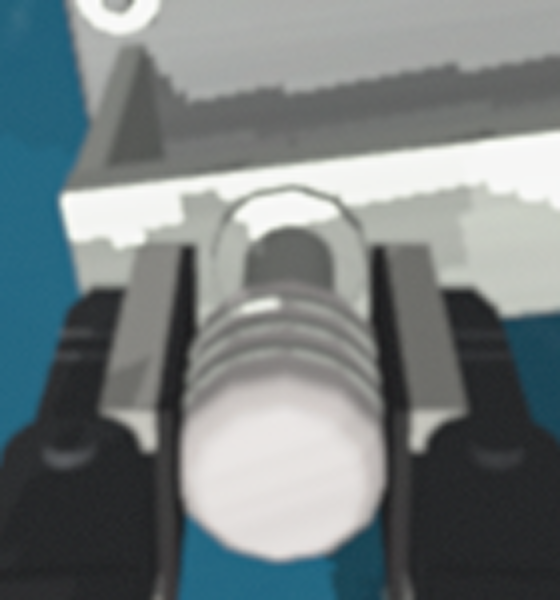

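View pics/s11.png

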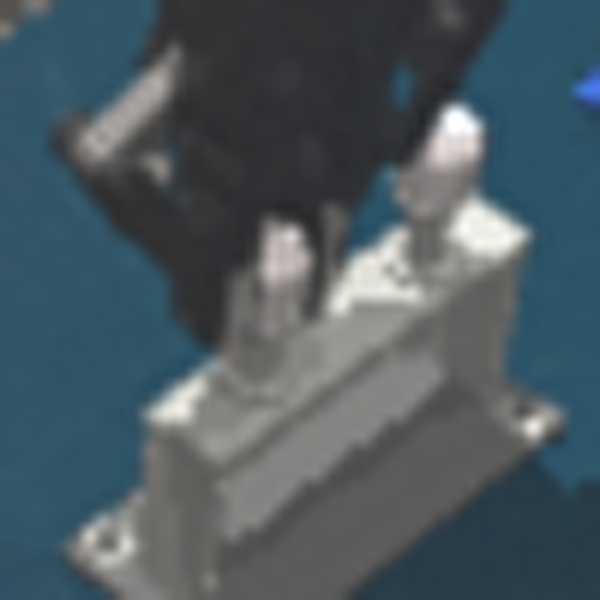

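```bash
python3 -m jog '0 0 0 0 0.5 0 0.1;0 0 0 0 0.5 0 0.1;0 0 0 0 0.5 0 0.1;0 0 0 0 0 0 0.1;0 0 0 0 0 0 0.1'
```

```text
clock: 10.63
tcp_pos: [0.4771, -0.2826, 0.0908]
orientation: [-1.098, 1.367, -1.368]
contact_force: [-1.8, -0.1, 5.0]
grip_width: 0.0203
```

The collar touched down with 5 N of contact force. I'll release with a partial opening, back off upwards and look.

```bash
python3 -m jog '0 0 0 0 0 0 0.25;0 0 0 0 0 0 0.3;0 0 0 0 0 0 0.4;0 0 0 0 0 0 0.45;0 0 0 0 0 0 0.45'; python3 -m jog '0 0 0 0 -3 0 0.45;0 0 0 0 -10 0 0.45;0 0 0 0 -20 0 0.45;0 0 0 0 -25 0 0.45;0 0 0 0 -25 0 0.45'
python3 - <<'E'
from h import *
import pickle
rel([0.4995,-0.0265,0.25])
f=grab("wrist");save(f["color"],"w12");pickle.dump(f,open("w12.pkl","wb"))
f=grab("scene");save(f["color"][140:210,270:340],"s12",8);pickle.dump(f,open("s12.pkl","wb"))
E
```

```text
clock: 11.05
tcp_pos: [0.4767, -0.2824, 0.0901]
orientation: [-1.098, 1.368, -1.368]
contact_force: [0.5, -0.2, -0.6]
grip_width: 0.0388
clock: 11.47
tcp_pos: [0.4765, -0.2822, 0.1747]
orientation: [-1.098, 1.368, -1.367]
contact_force: [-0.4, -0.0, -0.7]
grip_width: 0.0384
t 11.47 tcp [ 0.4765 -0.2822  0.1747] shift tool mm [-254.7  -75.2  -32.9]
toolaxes x [-0.216 -0.976 -0.   ] y [-0.001  0.    -1.   ] z [ 0.976 -0.216 -0.001] F [-0.4 -0.  -0.7] gw 0.0384
joints [ 0.53  0.35 -0.13  1.9   0.05  0.9  -1.42]
```

View pics/w12.png

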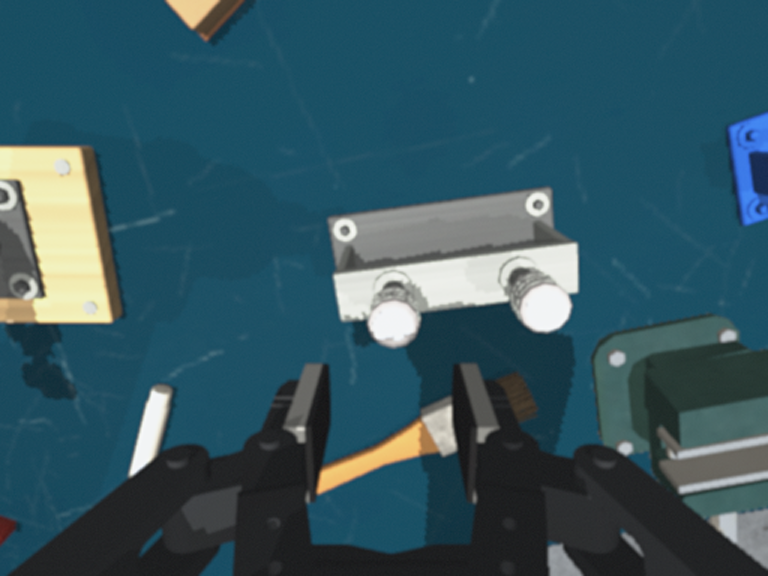

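View pics/s12.png

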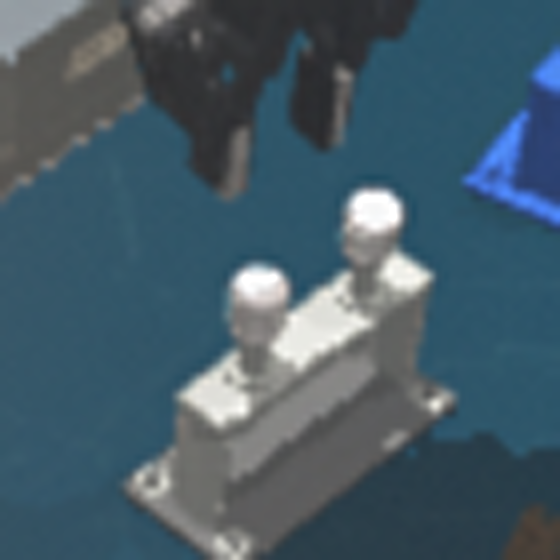

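The pin stands in the free hole, at the same height as the spare pin beside it. Next I go to the paddle.

```bash
python3 -m jog '0 0 0 -15 -10 0 0.5;0 0 0 -32 -10 -5 0.5;0 0 0 -33 -5 -12 0.5;0 0 0 -33 0 -12 0.5;0 0 0 -33 0 -12 0.5';python3 -m jog '0 0 0 -33 0 -12 0.5;0 0 0 -33 0 -12 0.5;0 0 0 -27 0 -8 0.5;0 0 0 -16 0 -3 0.5;0 -5 0 0 0 0 0.5';python3 -m jog '0 -7 0 0 0 0 0.5;0 -7 0 0 0 0 0.5;0 -7 0 0 0 0 0.5;0 -7 0 0 0 0 0.5;0 -7 0 0 0 0 0.5';python3 -m jog '0 -7 0 0 0 0 0.5;0 -7 0 0 0 0 0.5;0 -7 0 0 0 0 0.5;0 -7 0 0 0 0 0.5;0 -7 0 0 0 0 0.5'; python3 -m jog '0 -7 0 0 0 0 0.5;0 -7 0 0 0 0 0.5;0 -1 0 0 0 0 0.5;0 0 0 0 0 0 0.5;0 0 0 0 0 0 0.5'
python3 - <<'E'
from h import *
import pickle
a=np.radians(-12.6)
rel([0.4575,-0.017,0.109],[np.cos(a),np.sin(a)])
f=grab("wrist");save(f["color"],"w13");pickle.dump(f,open("w13.pkl","wb"))
f=grab("scene");save(f["color"][160:300,150:330],"s13",4);pickle.dump(f,open("s13.pkl","wb"))
E
```

```text
clock: 11.98
tcp_pos: [0.4682, -0.1297, 0.199]
orientation: [-1.097, 1.367, -1.369]
contact_force: [1.1, -0.1, 0.5]
grip_width: 0.0429
clock: 12.4
tcp_pos: [0.4576, -0.0126, 0.1989]
orientation: [-1.146, 1.3, -1.3]
contact_force: [0.6, 0.2, -0.2]
grip_width: 0.0427
clock: 12.82
tcp_pos: [0.4576, -0.0171, 0.1985]
orientation: [-1.401, 0.844, -0.844]
contact_force: [-0.2, 0.2, 0.6]
grip_width: 0.0428
clock: 13.23
tcp_pos: [0.4576, -0.0171, 0.1985]
orientation: [-1.539, 0.371, -0.372]
contact_force: [-0.6, -0.4, 0.2]
grip_width: 0.0431
clock: 13.65
tcp_pos: [0.4576, -0.0171, 0.1984]
orientation: [-1.564, 0.174, -0.174]
contact_force: [-0.8, -0.2, 0.5]
grip_width: 0.0427
t 13.65 tcp [ 0.4576 -0.0171  0.1984] shift tool mm [-0.2 89.4  0.1]
toolaxes x [ 0.976 -0.22   0.   ] y [ 0. -0. -1.] z [ 0.22   0.976 -0.   ] F [-0.8 -0.2  0.5] gw 0.0427
rotvec deg 1 [ 0.  -0.1  0. ]
rotvec deg -1 [ -0.  179.9   0. ]
joints [ 0.34  0.2  -0.49  2.06  0.12  0.91 -0.43]
```

View pics/w13.png

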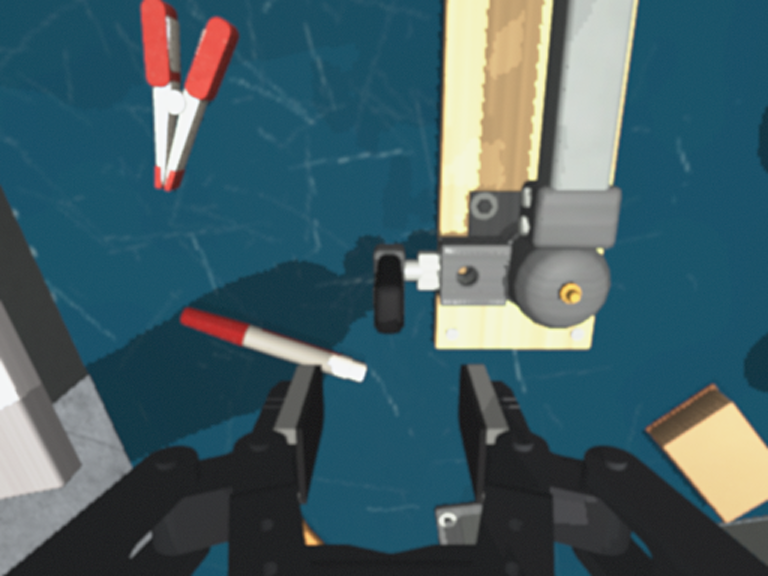

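View pics/s13.png

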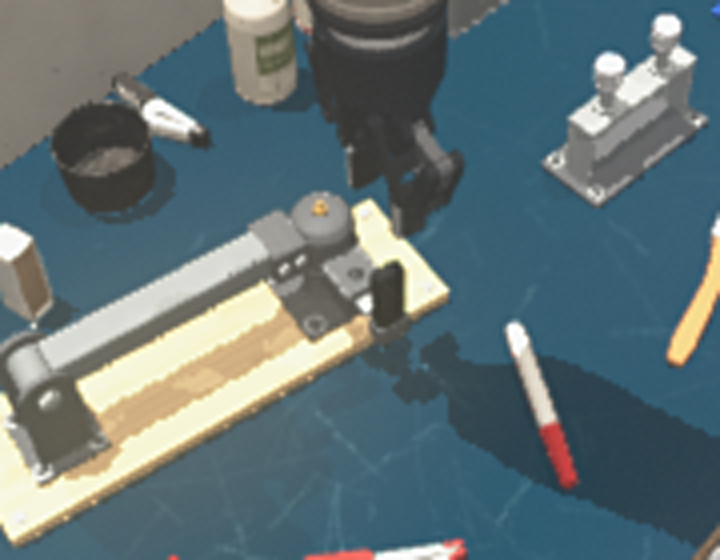

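Run:
```python
from h import *
import pickle
np.set_printoptions(precision=4,suppress=True)
f=pickle.load(open("w13.pkl","rb"))
save(f["color"][150:230,230:310],"w13c",7)
P=cloud(f);z=P[...,2]
m=(z>.118)&(z<.145)&(P[...,0]>.4)&(P[...,0]<.5)&(abs(P[...,1]+.02)<.05)
q=P[m];print(len(q),q.mean(0),q.min(0),q.max(0))
rc=cv2.minAreaRect(q[q[:,2]>.131][:,:2].astype(np.float32));print(rc)
v,u=np.nonzero(m);print(u.min(),u.max(),v.min(),v.max())
print("ball",onplane(f,570/1.5,293/1.5,.112))
print("knob tops")
s=pickle.load(open("s13.pkl","rb"));Q=cloud(s)
for c,(x,y) in (("spare",(.468,-.347)),("mine",(.4735,-.2835))):
    k=(np.hypot(Q[...,0]-x,Q[...,1]-y)<.02)&(Q[...,2]>.09)
    print(c,Q[k].mean(0),np.percentile(Q[k][:,2],[90,98]))
```

```text
782 [ 0.4581 -0.013   0.1329] [ 0.4489 -0.0268  0.1182] [ 0.4662 -0.0032  0.1373]
((0.4576851725578308, -0.014971096999943256), (0.022831110283732414, 0.013012061826884747), 80.16227722167969)
249 269 183 222
ball [ 0.5426 -0.0341  0.112 ]
knob tops
spare [ 0.4653 -0.3417  0.1132] [0.1229 0.1239]
mine [ 0.4718 -0.2776  0.114 ] [0.1224 0.1232]
```

View pics/w13c.png

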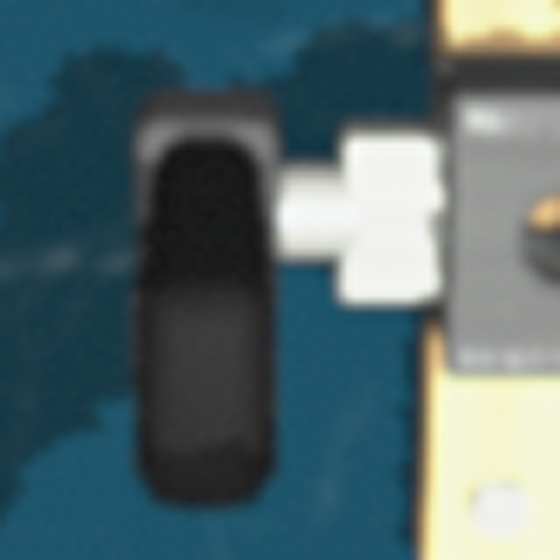

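```bash
python3 -m jog '0 0 0 0 10 2 0.5;0 0 0 0 22 0 0.5;0 0 0 0 24 0 0.5;0 0 0 0 18 0 0.5;0 0 0 0 8 0 0.5'; python3 -m jog '0 0 0 0 5 0 0.5;0 0 0 0 2 0 0.5;0 0 0 0 0 0 0.5;0 0 0 0 0 0 0.5;0 0 0 0 0 0 0.5';python3 - <<'E'
from h import *
import pickle
a=np.radians(-12.6)
rel([0.4577,-0.015,0.109],[np.cos(a),np.sin(a)])
f=grab("wrist");save(f["color"],"w14");pickle.dump(f,open("w14.pkl","wb"))
E
```

```text
clock: 14.17
tcp_pos: [0.4564, -0.0149, 0.1136]
orientation: [-1.564, 0.175, -0.168]
contact_force: [-0.7, 0.2, -0.4]
grip_width: 0.0427
clock: 14.58
tcp_pos: [0.4589, -0.0151, 0.1101]
orientation: [-1.564, 0.17, -0.173]
contact_force: [0.7, -0.1, 0.3]
grip_width: 0.0425
t 14.58 tcp [ 0.4589 -0.0151  0.1101] shift tool mm [-1.2  1.1 -0.2]
toolaxes x [ 0.976 -0.216  0.002] y [ 0.002 -0.    -1.   ] z [0.216 0.976 0.   ] F [ 0.7 -0.1  0.3] gw 0.0425
rotvec deg 1 [-0.   0.1  0.1]
rotvec deg -1 [   0.2 -179.9    0. ]
joints [ 0.29  0.33 -0.46  2.14  0.22  0.71 -0.54]
```

View pics/w14.png

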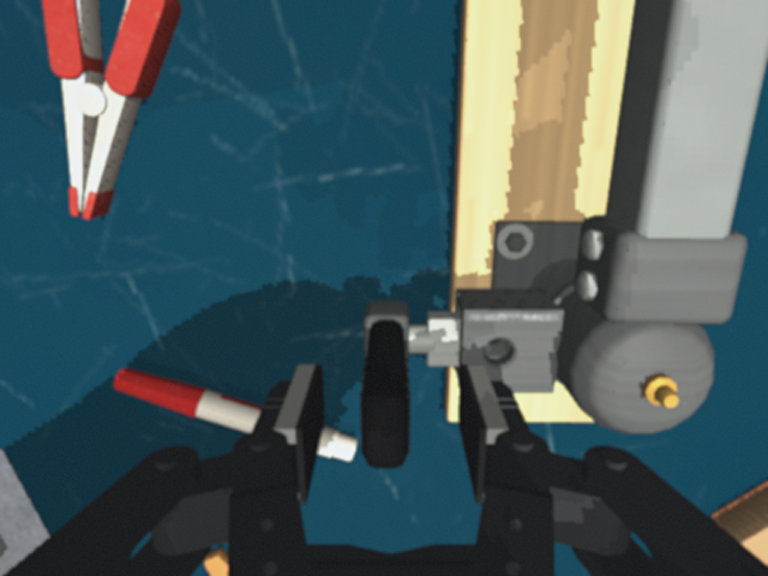

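The paddle is centred between the pads (386 vs 392), so I'll close on it.

```bash
python3 -m jog '0 0 0 -1.5 0 0 0.3;0 0 0 0 0 0 0.1;0 0 0 0 0 0 0.0;0 0 0 0 0 0 0.0;0 0 0 0 0 0 0.0' 80; python3 -m jog '0 0 0 0 0 0 0;0 0 0 0 0 0 0;0 0 0 0 0 0 0;0 0 0 0 0 0 0;0 0 0 0 0 0 0';python3 - <<'E'
from h import *
import pickle
rel([0.4577,-0.015,0.109])
f=grab("wrist");save(f["color"],"w15");pickle.dump(f,open("w15.pkl","wb"))
E
```

```text
clock: 15.05
tcp_pos: [0.4573, -0.0149, 0.1097]
orientation: [-1.564, 0.171, -0.172]
contact_force: [0.1, -1.1, 4.6]
grip_width: 0.0113
clock: 15.47
tcp_pos: [0.4572, -0.0149, 0.1097]
orientation: [-1.564, 0.171, -0.172]
contact_force: [-0.6, -0.7, 5.6]
grip_width: 0.0117
t 15.47 tcp [ 0.4572 -0.0149  0.1097] shift tool mm [0.5 0.7 0. ]
toolaxes x [ 0.976 -0.217  0.001] y [ 0.001 -0.    -1.   ] z [0.217 0.976 0.   ] F [-0.6 -0.7  5.6] gw 0.0117
joints [ 0.29  0.33 -0.46  2.15  0.22  0.71 -0.54]
```

View pics/w15.png

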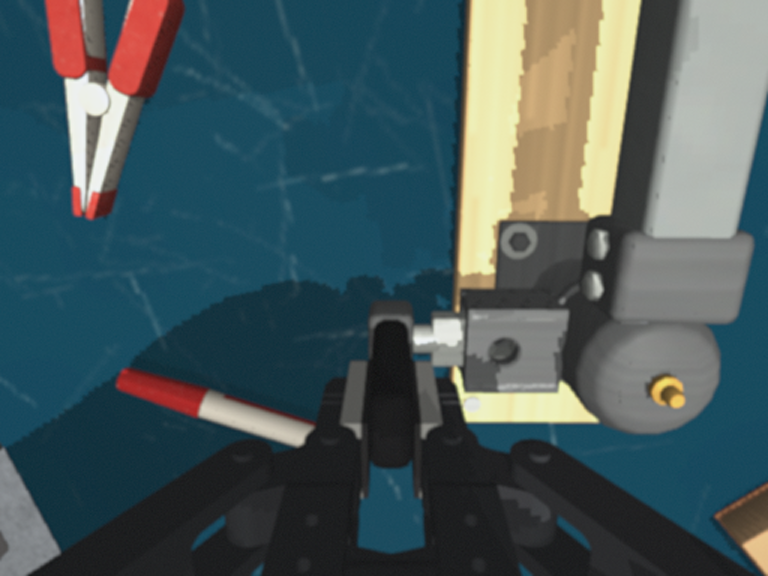

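```bash
python3 -m jog '0 0 0 -2 0 0 0;0 0 0 -2.5 0 0 0;0 0 0 -2.5 0 0 0;0 0 0 -2.5 0 0 0;0 0 0 -2.5 0 0 0'; python3 -m jog '0 0 0 -0.5 0 0 0;0 0 0 0 0 0 0;0 0 0 0 0 0 0;0 0 0 0 0 0 0;0 0 0 0 0 0 0';python3 - <<'E'
from h import *
import pickle
rel([0.4577,-0.015,0.109])
f=grab("wrist");save(f["color"],"w16");pickle.dump(f,open("w16.pkl","wb"))
E
```

```text
clock: 15.93
tcp_pos: [0.447, -0.0125, 0.1099]
orientation: [-1.563, 0.168, -0.175]
contact_force: [7.8, -3.3, -0.4]
grip_width: 0.0115
clock: 16.35
tcp_pos: [0.4468, -0.0125, 0.1099]
orientation: [-1.563, 0.168, -0.175]
contact_force: [7.4, -3.1, -1.8]
grip_width: 0.0112
t 16.35 tcp [ 0.4468 -0.0125  0.1099] shift tool mm [11.2  0.9 -0.1]
toolaxes x [ 0.976 -0.217  0.004] y [ 0.004  0.    -1.   ] z [0.217 0.976 0.001] F [ 7.4 -3.1 -1.8] gw 0.0112
joints [ 0.29  0.31 -0.47  2.17  0.22  0.7  -0.54]
```

View pics/w16.png

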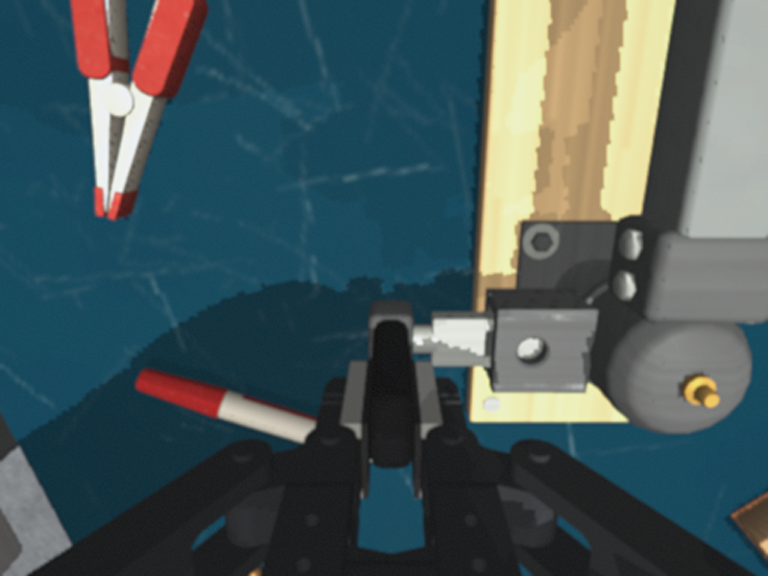

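```bash
python3 -m jog '0 0 0 -1 0 0 0;0 0 0 -0.8 0 0 0;0 0 0 0 0 0 0;0 0 0 0 0 0 0;0 0 0 0 0 0 0' 100; python3 -m jog '-0.4 0 0 0 -1.6 0.1 0;-0.8 0 0 0 -3.1 0.2 0;-1 0 0 0 -3.9 0.3 0;-1.3 0 0 0 -5.1 0.4 0;0 0 0 0 0 0 0';python3 - <<'E'
from h import *
import pickle
rel([0.4577,-0.015,0.109])
f=grab("wrist");save(f["color"],"w17")
f=grab("scene");save(f["color"][160:300,150:330],"s17",4)
E
```

```text
clock: 16.82
tcp_pos: [0.4452, -0.0121, 0.1099]
orientation: [-1.563, 0.168, -0.175]
contact_force: [7.9, -3.8, -0.9]
grip_width: 0.0111
clock: 17.23
tcp_pos: [0.4451, -0.0107, 0.1237]
orientation: [-1.626, 0.174, -0.17]
contact_force: [8.7, -3.8, -6.1]
grip_width: 0.0112
t 17.23 tcp [ 0.4451 -0.0107  0.1237] shift tool mm [13.2 14.8 -0.6]
toolaxes x [ 0.976 -0.216  0.004] y [-0.009 -0.061 -0.998] z [ 0.216  0.975 -0.062] F [ 8.7 -3.8 -6.1] gw 0.0112
joints [ 0.23  0.29 -0.45  2.16  0.27  0.76 -0.62]
```

View pics/w17.png

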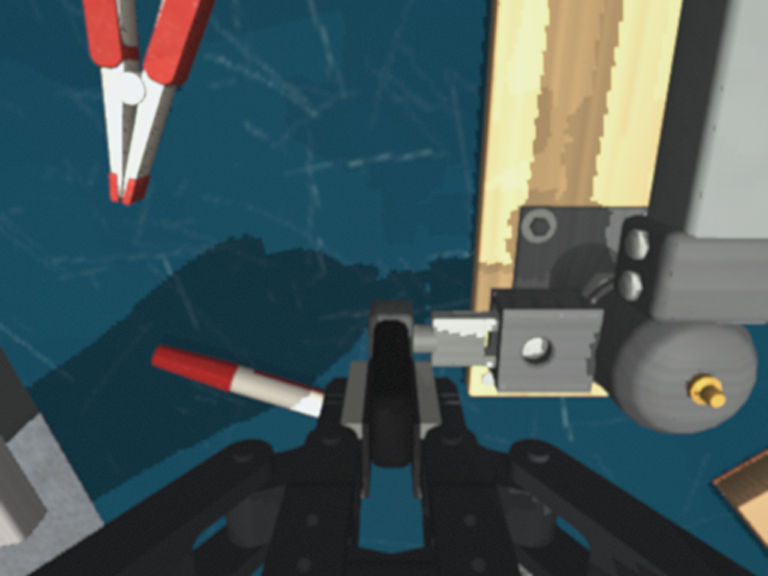

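View pics/s17.png

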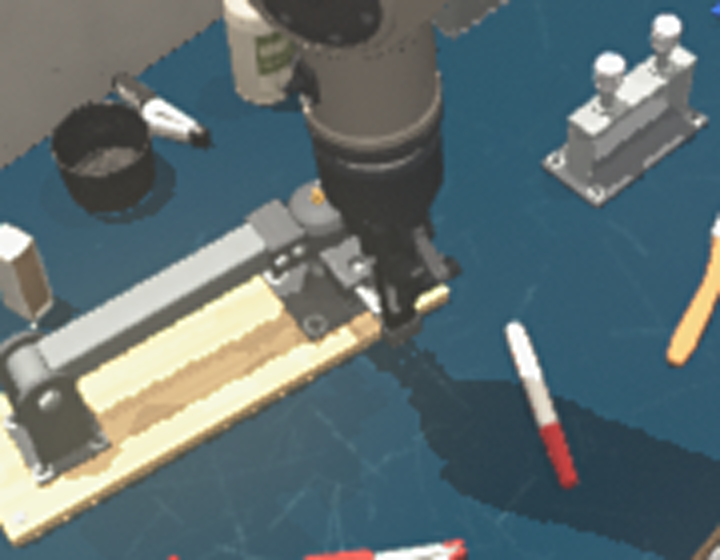

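The tongue is rising with the gripper at only about 6 N of load, and the latch is still drawn. I continue along the arc.

```bash
python3 -m jog '-0.8 0 0 0 -3.1 0.2 0;-1.3 0 0 0 -5.1 0.4 0;-1.3 0 0 0 -5.1 0.4 0;-1.3 0 0 0 -5.1 0.4 0;-1.3 0 0 0 -5.1 0.4 0'; python3 -m jog '-1.3 0 0 0 -5.1 0.4 0;-1.3 0 0 0 -5.1 0.4 0;-1.3 0 0 0 -5.1 0.4 0;-1 0 0 0 -3.9 0.3 0;-0.5 0 0 0 -2 0.1 0';python3 - <<'E'
from h import *
rel([0.4577,-0.015,0.109])
f=grab("wrist");save(f["color"],"w18")
f=grab("scene");save(f["color"][140:280,150:330],"s18",4)
E
```

```text
clock: 17.75
tcp_pos: [0.4456, -0.0065, 0.1463]
orientation: [-1.729, 0.187, -0.163]
contact_force: [8.2, -2.7, -6.3]
grip_width: 0.0114
clock: 18.17
tcp_pos: [0.4468, -0.0007, 0.1668]
orientation: [-1.823, 0.197, -0.155]
contact_force: [8.5, -3.5, -5.5]
grip_width: 0.011
t 18.17 tcp [ 0.4468 -0.0007  0.1668] shift tool mm [13.6 58.8  3.7]
toolaxes x [ 0.977 -0.215  0.003] y [-0.053 -0.252 -0.966] z [ 0.209  0.943 -0.257] F [ 8.5 -3.5 -5.5] gw 0.011
joints [ 0.07  0.27 -0.44  2.08  0.4   1.   -0.83]
```

View pics/w18.png

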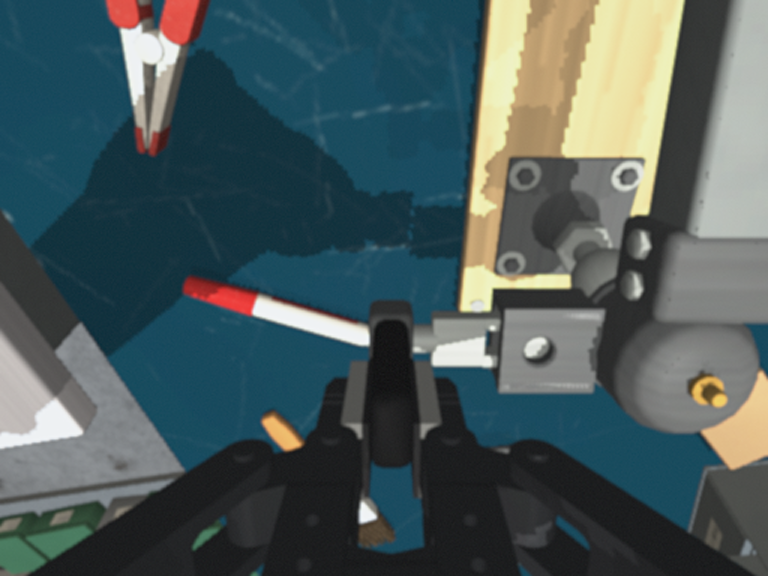

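View pics/s18.png

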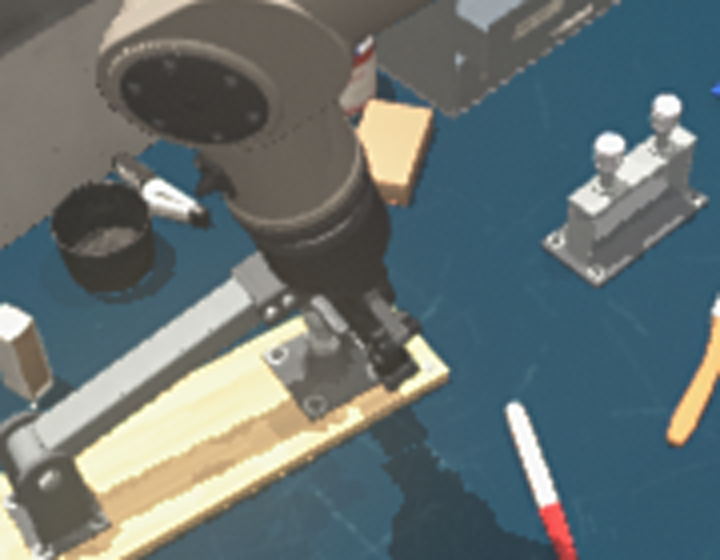

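```bash
python3 -m jog '-1 0 0 0 -3.9 0.3 0;-1.3 0 0 0 -5.1 0.4 0;-1.3 0 0 0 -5.1 0.4 0;-0.9 0 0 0 -3.5 0.3 0;-0.4 0 0 0 -1.6 0.1 0'; python3 -m jog '0 0 0 0 0 0 0;0 0 0 0 0 0 0;0 0 0 0 0 0 0;0 0 0 0 0 0 0;0 0 0 0 0 0 0';python3 - <<'E'
from h import *
import pickle
np.set_printoptions(precision=4,suppress=True)
rel([0.4577,-0.015,0.109])
f=grab("wrist");save(f["color"],"w19")
s=grab("scene");save(s["color"][130:290,150:330],"s19",4);pickle.dump((f,s),open("f19.pkl","wb"))
yd=np.array([np.cos(np.radians(77.4)),np.sin(np.radians(77.4))]);xd=np.array([yd[1],-yd[0]])
ball=np.array([.543,-.0355])
for n,g in(("wrist",f),("scene",s)):
    P=cloud(g);q=P.reshape(-1,3);a=(q[:,:2]-ball)@xd;b=(q[:,:2]-ball)@yd
    m=(abs(a)<.012)&(b>.06)&(b<.19)&(q[:,2]>.1)&(q[:,2]<.25)
    if m.sum()>30:
        p=np.polyfit(b[m],q[m,2],1);print(n,"tube top tilt deg",np.degrees(np.arctan(-p[0])),m.sum(), "z at hinge",np.polyval(p,.225), "resid",np.std(q[m,2]-np.polyval(p,b[m])))
E
```

```text
clock: 18.68
tcp_pos: [0.4483, 0.006, 0.1845]
orientation: [-1.908, 0.206, -0.149]
contact_force: [7.7, -3.7, -5.0]
grip_width: 0.0113
clock: 19.1
tcp_pos: [0.4482, 0.0059, 0.1842]
orientation: [-1.907, 0.206, -0.149]
contact_force: [7.8, -2.8, -5.3]
grip_width: 0.0112
t 19.1 tcp [0.4482 0.0059 0.1842] shift tool mm [13.6 77.   8.2]
toolaxes x [ 0.976 -0.216  0.003] y [-0.07  -0.33  -0.941] z [ 0.204  0.919 -0.338] F [ 7.8 -2.8 -5.3] gw 0.0112
joints [ 0.01  0.28 -0.44  2.04  0.44  1.1  -0.9 ]
wrist tube top tilt deg 19.89661672514544 5921 z at hinge 0.10783881368271925 resid 0.0007687285321551602
scene tube top tilt deg 19.633179709257107 404 z at hinge 0.10874176670677312 resid 0.005198635986048512
```

View pics/s19.png

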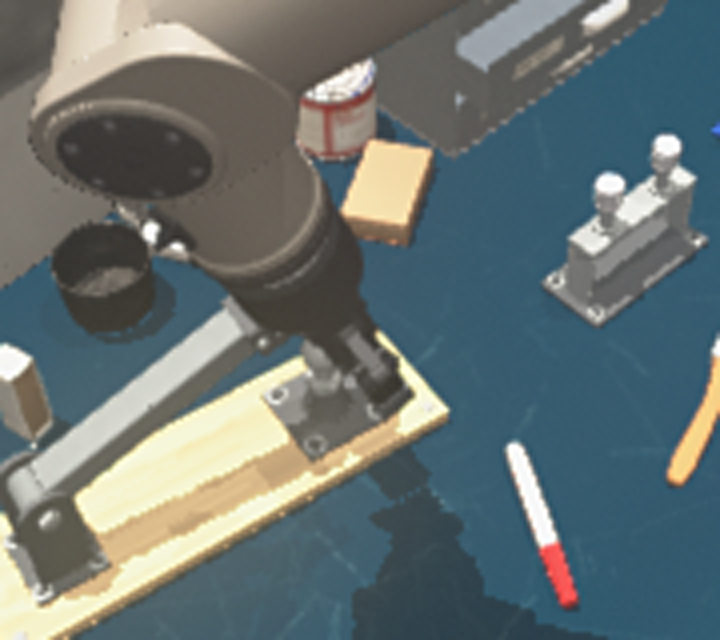

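View pics/w19.png

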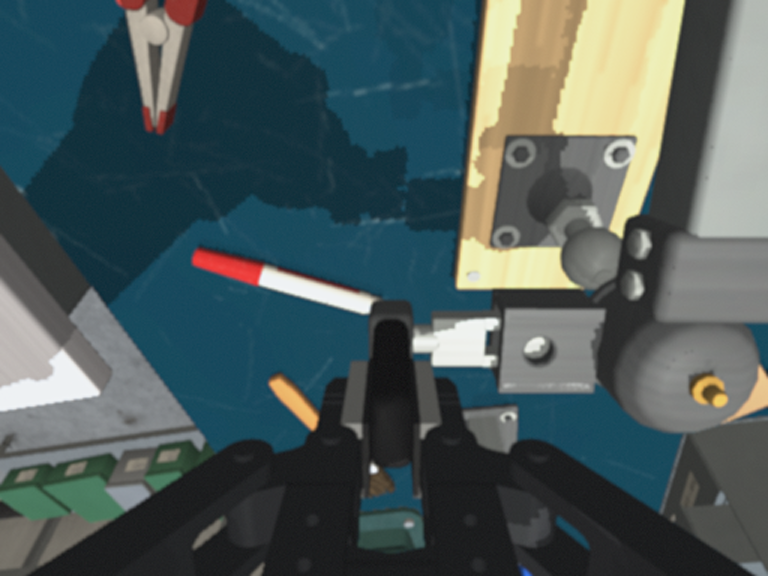

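Run:
```python
from h import *
o=r.get_obs();print(np.round(o["tcp_pos"],4),np.abs(o["qvel"]).max().round(4),np.round(o["contact_force"],1),o["clock"])
print(r.hand_in())
```

```text
[0.4482 0.0059 0.1842] 0.0014 [ 8.8 -2.9 -5.3] 19.2
the job is handed in; nothing more can be done
None
```

I carried out the whole job in the order asked and handed it in at 19.2 s, with the arm still gripping the latch paddle and holding the tongue raised.

- **Pin:** It stands in the free hole of the steel rack, down on its collar. I felt about 5 N when the collar touched down. After release its knob top measured within 1 mm of the spare pin's.
- **Latch and tongue:** The latch is held about 13 mm open, judging by the gripper's movement. The tongue is tilted 19.9° by the wrist camera, 19.6° by the scene camera. By calculation from that tilt, the coupler rim's centre is about 41 mm above the top of the ball.
- **Last checks:** The arm was nearly still, with joint speeds of 0.0014 rad/s or less. The tool felt only the spring's pull of about 9 N and the tongue's weight of about 5 N. I saw no bystander moved in the pictures, though I did not measure their positions.
- **Disagreement:** While I was placing the pin, the scene and wrist cameras differed by 2 to 3 mm. I corrected this by comparing the pin tip with the hole up close before lowering it. No other check failed.

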